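Close a screw jar without cross-threading

TASK

Push the open blue jar along the aluminium rail into the corner, up against both the rail and its end stop, then set the green lid on its neck. Turn the lid backward (counter-clockwise from above) until it drops off the start of the thread, then forward (clockwise) until it is fully home on the rim, and let go. Keep the jar standing on the desk and in the corner, and do not shove the other things around.

Things in the scene. Friction and masses are not known exactly. Their poses are not given: they have to be found in the camera images.
- rail_corner (a point): Fixed aluminium corner rail, walls 35 mm high, 12 mm thick. This point: its inner corner at desk level. The long fence (300 mm) runs from the corner along +y of this frame, its face at x = 0; the end stop (85 mm) runs along -x, its face at y = 0. The jar's side is x < 0, y > 0; in the corner the jar's axis is at x = -40, y = 40 mm.
- jar_center (a point): Round blue jar with a paper label, body 80 mm in diameter and 52 mm high, 0.6 to 0.9 kg, standing loose on the desk, 5 to 30 mm off the fence. This point is on its axis, 26 mm above its underside; z is up along the axis.
- jar_rim (a point): Centre of the top of the jar's white neck, 88 mm above the jar's underside; z is up. The neck is 50 mm in diameter, tapered over its top 5 mm and closed by a flat seal. Its thread (clockwise from above closes) is described under jar_thread.
- jar_thread (a point): Point on the jar's axis level with the topmost ends of its ridges, 8 mm below the rim. Four equal ridges, 58 mm across, start 90 degrees apart and fall 8 mm in 90 degrees clockwise. On each top, 72 degrees after its start, a 2 mm step blocks a lid turned forward before it has dropped in. Turning backward passes it by a ramp (drop of 2 mm only); at the start it drops about 8 mm.
- lid_grip (a point): Green round screw lid, 68 mm in diameter, 54.9 mm high in all, 0.11 to 0.17 kg, standing skirt down on the desk. On its flat top (26.9 mm above the skirt's edge) stands a white grip bar 58 mm long, 16 mm wide, 28 mm high. This point is the middle of the bar, 40.9 mm above the skirt's edge; x runs along the bar, z up.
- lid_under (a point): Middle of the underside of the lid's roof, 22.9 mm above the skirt's edge, 18 mm below lid_grip. Its height above jar_rim: about 12.6 mm with the lid on the tops of the thread starts, down to 6.5 mm where set down farther clockwise, about 4.6 mm once dropped in, 0 when fully home. After the drop some 52 degrees clockwise bring it home; it wedges tight at about 70.
- lid_pins (a point): Middle of the lid at the height of four pins inside its skirt, 4 mm above its lower edge. The pins ride on the jar's ridges by the lid's own weight. So that the lid can rise and fall by itself while it is turned, hold the bar loosely (some 2 mm of play a side) and keep the fingertips clear of the lid's top.
- mug: Green and white mug, 78 x 109 x 101 mm, bystander; origin under its middle.
- tape_roll: Violet roll of tape lying flat, 100 mm across, 45 mm high, bystander; origin under its middle.
- thread_spool_0: Spool of thread (dark blue), 35 mm across, 55 mm high, bystander; origin under its middle.
- thread_spool_1: Spool of thread (red), 35 mm across, 55 mm high, bystander; origin under its middle.
- thread_spool_2: Spool of thread (black), 35 mm across, 55 mm high, bystander; origin under its middle.
There are look-alikes about, which are no part of the job. What is shaped like the part that bears lid_grip but brown or orange is not meant.

How it is judged (in metres and radians):
On the way, in this order (a step that is already met when the one before it is completed fails the run):
1. the jar stands in the corner, within 8 mm of fence and end stop (x of jar_center in the frame of rail_corner above -0.048 m and y of jar_center in the frame of rail_corner below 0.048 m and angle between jar_rim's own z axis and vertical below 0.08 rad), for 0.2 s.
2. the lid sits square on the neck and, lying on the ridges, reaches the thread starts: roof 10.5 to 13.6 mm above the rim (horizontal distance between lid_under and jar_rim below 0.005 m and angle between the z axis of lid_under and the z axis of jar_rim, either way round below 0.08 rad and angle between jar_rim's own z axis and vertical below 0.08 rad and z of lid_under in the frame of jar_rim between 0.0105 and 0.0136 m and contact force between lid and jar above 0.1 N), for 0.05 s.
3. the lid has dropped off the thread starts: roof 2 to 5.5 mm above the rim, square on the neck (horizontal distance between lid_under and jar_rim below 0.005 m and angle between the z axis of lid_under and the z axis of jar_rim, either way round below 0.08 rad and angle between jar_rim's own z axis and vertical below 0.08 rad and z of lid_under in the frame of jar_rim between 0.002 and 0.0055 m), for 0.05 s.
4. the lid is screwed home: roof within 1.2 mm of the rim (horizontal distance between lid_under and jar_rim below 0.005 m and angle between the z axis of lid_under and the z axis of jar_rim, either way round below 0.08 rad and angle between jar_rim's own z axis and vertical below 0.08 rad and z of lid_under in the frame of jar_rim below 0.0012 m), for 0.2 s.
At the end, for the whole second after the job is handed in: The lid lies square on the neck (5 mm, 0.08 rad) with its roof within 1.2 mm of the rim, the jar stands upright on the desk within 12 mm of fence and end stop, and both are at rest (all of step 4 and x of jar_center in the frame of rail_corner above -0.052 m and y of jar_center in the frame of rail_corner below 0.052 m and linear speed of each of lid, jar below 0.01 m/s and height (world z) of jar_center below 0.03 m); the robot touches nothing.
It fails at once if the jar is lifted 20 mm off the desk or tipped by more than 0.3 rad (height (world z) of jar_center above 0.046 m or angle between jar_center's own z axis and vertical above 0.3 rad).
It fails at once if a bystander is moved by more than 40 mm (distance of any of mug, tape_roll, thread_spool_0, thread_spool_1, thread_spool_2 from where it was at the start of the episode above 0.04 m).
It also fails if it takes over 72 s, if anything falls off the work surface, if the arm or the gripper's body presses on something with over 40 N, if the wrist force passes 120 N, or if a joint passes its speed limit or range.

ROBOT

A 6-joint arm with a two-finger parallel gripper is mounted at the origin on the work surface; the furniture and walls round the work are solid. World frame = base frame: x ahead of the robot, y to its left, z up, the work surface at z = 0. Lengths are in mm, angles in rad, forces in N, time in s.
With the tool pointing down it reaches from about 325 to 850 mm from the base axis. Payload 15.5 kg.
Tool frame: the origin (TCP) lies between the finger pads; the fingertips stand 22 mm ahead of it and the grasp point (between the pads) lies 3 mm ahead of it; z points along the fingers, y is the direction in which the jaws open and shut (so a half turn about z gives the same grasp; the last joint's range is limited). The gripper opens to 91 mm and grips with 3 to 60 N. Pads are 32 mm wide; open, the fingers measure 118 mm over their backs; the gripper's body (76 mm by 178 mm) begins 60 mm behind the grasp point.
Start: joints at [1.071, 0.494, 1.345, -0, 1.302, -0.096], TCP at [245.568, 574.737, 235.915] pointing down, gripper open.
Joint ranges: [-2.91, 2.91], [-0.82, 2.16], [0.22, 2.67], [-1.22, 4.37], [0.12, 2.79], [-3.08, 3.08]. Speed limits (rad/s): [1.89, 1.89, 2.57, 3.01, 3.01, 3.01].

INTERFACE

Orientations are given as a unit quaternion [x, y, z, w].
In Python, from rig import manip gives the robot as it stands.
- The arm moves only by the shell command python3 -m inch 'ROWS' [FORCE]. ROWS is text: rows parted by semicolons, each of 7 numbers parted by spaces: the shift along the tool's x, y, z in mm, then the turn, a rotation vector about the tool's x, y, z in degrees, then the opening, from 0 (shut) to 1 (fully open). A call has 1 to 10 rows; each row shifts and turns the commanded pose from where the row before left it, along the tool's axes as they then stand; what a row does not reach is not made up. A row lasts 1/8 s, in which the tool goes at most 62.5 mm and 10.7 degrees, less where a joint would pass 70% of its speed; a pose out of reach is approached as far as the arm can. A call is refused whole if a number of a shift passes 62.5 or a number of a turn 10.7, either way. A call with a gripper value outside its range is refused whole. The fingers move at their own pace and stop on an object; FORCE is the grip in N (left out, the last holds). Time passes only in rows, so rows that do not move let the fingers close. It gives the time, the measured TCP pose, the force and the opening at its end, in the units of the state.
- manip.sense(): the state, without advancing time (a new reading comes with each control period).
- manip.grab_frame(name): name is "scene" or "top"; returns the picture (384x512x3 uint8, blue, green, red); there is no depth.
- manip.camera_params(name): a dict with "fx", "fy", "cx", "cy" (pixels), "origin" and "rotation" of the camera in the world. Camera axes: x right, y down, z forward; pixel columns grow to the right and rows downward; lengths in mm; the calibration is good to about 2 mm. A picture is of the moment at which its call begins. camera_params takes no time and is no camera call.
- manip.sign_off(): hands the job in, once; it reports no verdict.
Trained networks look in the newest picture that a camera, given by its name, has taken for a name from the list of things; names that differ only in an ending like _2 or _b are one class to them, and where a whole thing is asked for, a point or a joint stands for the part that bears it (a point fixed in the world has none). Each returns a list of dicts, best first, with "conf" (0 to 1); they miss things now and then, are a little off and sometimes report something else, mostly with a low value. They report only what shows in the picture. A call takes as long as a camera call. They do not tell look-alikes from the thing itself.
- manip.boxes_of(target, camera): "extent" ([centre column, centre row, width, height] in pixels, round what is visible of it).
The state is a dict: "time_s": time; "q": joint angles; "dq": joint speeds; "tau": joint torques, N m; "position": TCP position; "eef_rot": TCP orientation; "ft_force": force on the tool from outside, world axes, zero at the start; "torque": the same for the moment, N m; "gripper_width": opening from 0.0 (shut) to 1.0 (fully open).
Only numpy, scipy, OpenCV 4.12 (cv2) and the standard library are available. Lean on these libraries where they do the work, as an engineer would, in place of code of your own. Each camera call takes 0.05 s, during which the arm holds its last target.

## Working session

There is one attempt and no reset: what is moved stays moved. The work goes in short steps, Python scripts to look and compute and a shell command to move; the robot and the scene stay as the last step left them, time stands still between calls to the robot, and variables do not carry over. Pictures are saved under pics/ and viewed, and the job is handed in when it is done.

```bash
ls; mkdir -p pics; python3 - <<'E'
from rig import manip
import cv2
s=manip.sense();print(s)
for n in("scene","top"):
    im=manip.grab_frame(n);cv2.imwrite(f"pics/{n}0.png",im);p=manip.camera_params(n);print(n,p)
    for t in("jar_center","jar_rim","lid_grip","rail_corner","mug","tape_roll","thread_spool_0"):
        print(t,[(round(d['conf'],2),[round(x) for x in d['extent']]) for d in manip.boxes_of(t,n)])
E
```

```text
pics
{'time_s': 0.0, 'q': array([ 1.07152873e+00,  4.94192793e-01,  1.34614506e+00, -2.00311546e-05,
        1.30248172e+00, -9.54910747e-02]), 'dq': array([ 9.22582614e-04, -2.94500339e-05,  4.06550285e-04,  5.02483332e-05,
       -1.31421842e-03, -6.03150653e-04]), 'tau': array([ 6.41857059e-05, -8.78849244e+01, -3.81849253e+01,  7.05311517e-02,
        5.38055110e-02, -4.69899499e-05]), 'position': array([245.38503054, 574.42627519, 235.32754858]), 'eef_rot': array([ 2.00516951e-01,  9.79690041e-01, -5.89365546e-04, -1.70522329e-04]), 'ft_force': array([-0.1795596 , -1.40085813,  0.11798998]), 'torque': array([-0.01184783, -0.0235605 , -0.05209433]), 'gripper_width': 1.000517681326198}
scene {'fx': 358.16332954767336, 'fy': 358.16332954767336, 'cx': 255.0431830230821, 'cy': 189.10511279643436, 'origin': array([-26.35362684, 461.78922494, 577.57257607]), 'rotation': array([-0.37585895,  0.80696145, -0.41272838,  0.19286929])}
jar_center [(0.7, [224, 197, 32, 42])]
jar_rim [(0.75, [224, 198, 30, 43])]
lid_grip [(0.89, [291, 253, 31, 30]), (0.87, [283, 208, 27, 29]), (0.77, [313, 188
[... 263 characters left out ...]
 418.0964443671389, 'fy': 418.0964443671389, 'cx': 260.0114039790435, 'cy': 188.08007947008855, 'origin': array([ 360.67997271,   -1.50777634, 1024.29536366]), 'rotation': array([ 0.70568939, -0.70389577,  0.05276843, -0.06122677])}
jar_center [(0.9, [238, 168, 32, 32])]
jar_rim [(0.74, [242, 169, 33, 34]), (0.65, [168, 135, 43, 42])]
lid_grip [(0.77, [280, 213, 30, 29]), (0.76, [245, 263, 31, 34]), (0.75, [330, 213, 34, 31])]
rail_corner [(0.88, [259, 154, 130, 48]), (0.47, [364, 131, 17, 18])]
mug [(0.85, [159, 190, 46, 37])]
tape_roll [(0.73, [167, 134, 47, 45])]
thread_spool_0 [(0.61, [374, 166, 19, 14]), (0.56, [362, 131, 18, 18]), (0.51, [378, 146, 16, 12]), (0.35, [240, 170, 35, 36])]
```

```bash
python3 - <<'E'
import cv2
a=cv2.imread("pics/top0.png");c=a[100:300,120:400];cv2.imwrite("pics/top0c.png",cv2.resize(c,None,fx=2.8,fy=2.8,interpolation=cv2.INTER_CUBIC))
a=cv2.imread("pics/scene0.png");c=a[120:300,100:350];cv2.imwrite("pics/scene0c.png",cv2.resize(c,None,fx=3,fy=3,interpolation=cv2.INTER_CUBIC))
E
```

```text
(no output)
```

View pics/top0c.png

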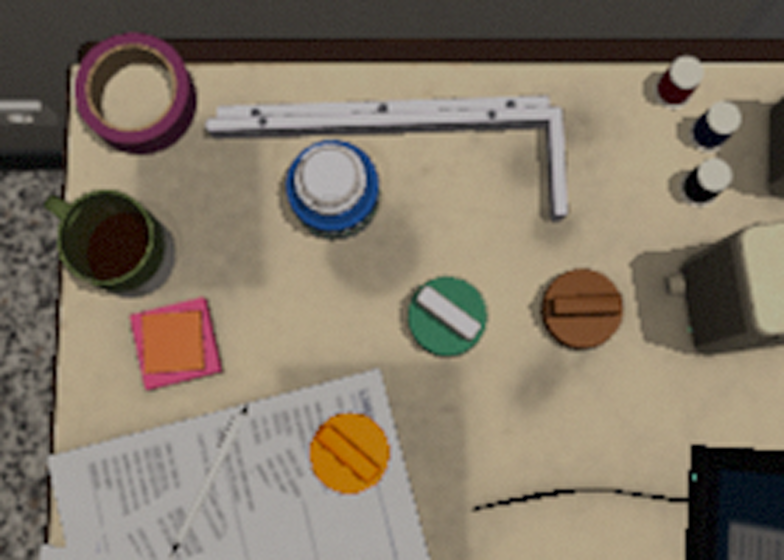

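View pics/scene0c.png

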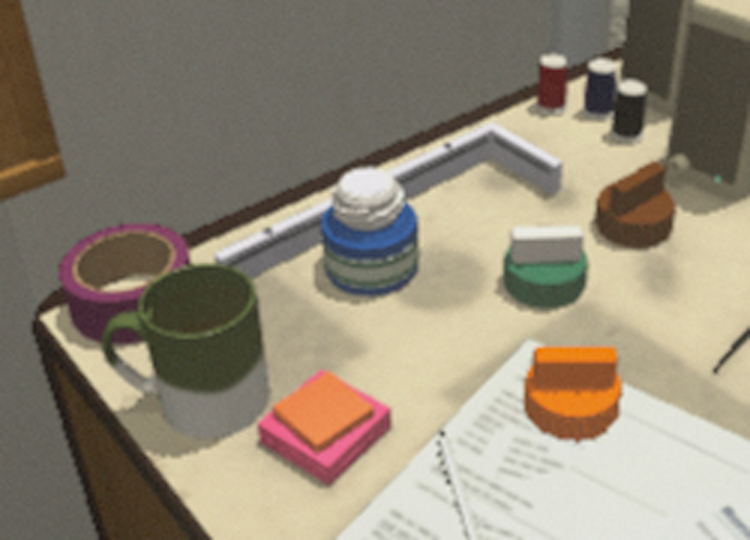

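View pics/top0.png

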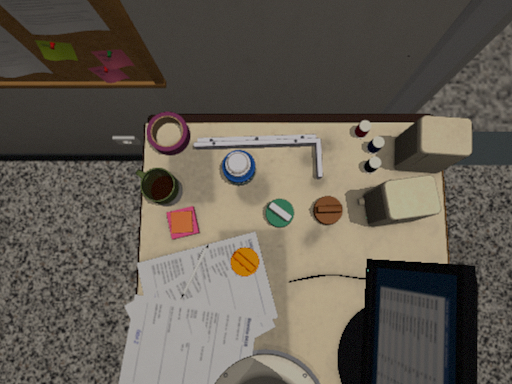

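The pictures show the jar at top (238,168), the rail corner near (318,140), the green lid at (280,213) with its bar slanted, and brown and orange decoys. Next I'll locate them metrically.

```bash
cat > h.py <<'E'
import numpy as np,cv2
from scipy.spatial.transform import Rotation as R
from rig import manip
def cam(n):
    p=manip.camera_params(n);return p,R.from_quat(p['rotation']).as_matrix(),np.array(p['origin'])
def proj(n,P):
    p,M,o=cam(n);c=(np.atleast_2d(P)-o)@M
    return np.c_[p['fx']*c[:,0]/c[:,2]+p['cx'],p['fy']*c[:,1]/c[:,2]+p['cy']]
def back(n,uv,z):
    p,M,o=cam(n);uv=np.atleast_2d(uv)
    d=np.c_[(uv[:,0]-p['cx'])/p['fx'],(uv[:,1]-p['cy'])/p['fy'],np.ones(len(uv))]@M.T
    return o+d*((z-o[2])/d[:,2])[:,None]
def circ(x,y,z,r,n=60):
    t=np.linspace(0,2*np.pi,n);return np.c_[x+r*np.cos(t),y+r*np.sin(t),np.full(n,z)]
def crop(n,im,x0,y0,x1,y1,f,polys,out):
    c=cv2.resize(im[y0:y1,x0:x1],None,fx=f,fy=f,interpolation=cv2.INTER_CUBIC)
    for P,col in polys:
        q=((proj(n,P)-[x0,y0]+.5)*f-.5)
        cv2.polylines(c,[np.round(q*8).astype(np.int32)],False,col,1,cv2.LINE_AA,3)
    cv2.imwrite(out,c)
E
python3 - <<'E'
from h import *
print(proj("top",[0,0,0]),proj("top",[245,574,235]),proj("scene",[245,574,235]))
t=cv2.imread("pics/top0.png");s=cv2.imread("pics/scene0.png")
print("rough jar",back("top",[238,167],60),back("scene",[224,205],26))
for n,im in(("top",t),("scene",s)):
    hsv=cv2.cvtColor(im,cv2.COLOR_BGR2HSV)
    for nm,lo,hi in(("green",(65,80,40),(90,255,255)),("blue",(100,120,50),(120,255,255))):
        m=cv2.inRange(hsv,lo,hi);k,l,st,ce=cv2.connectedComponentsWithStats(m)
        i=[j for j in range(1,k) if st[j,4]>60]
        print(n,nm,[(st[j].tolist(),ce[j].round(1).tolist()) for j in i])
E
```

```text
[[264.06332635 416.47845533]] [[-48.70549213 318.90530762]] [[-44.90857165 418.30425321]]
rough jar [[567.93908116  62.4183579   60.        ]] [[557.72953299  72.6161082   26.        ]]
top green [([266, 199, 28, 28, 393], [278.9, 213.3])]
top blue [([222, 150, 33, 33, 287], [239.9, 171.0])]
scene green [([269, 206, 26, 9, 142], [282.1, 210.4])]
scene blue [([405, 76, 107, 53, 1305], [454.0, 97.9]), ([207, 188, 32, 16, 228], [222.6, 197.3])]
```

```bash
cat > fit.py <<'E'
from h import *
import sys
t=cv2.imread("pics/top0.png");s=cv2.imread("pics/scene0.png")
jx,jy,lx,ly,la,cx,cy,ca=map(float,sys.argv[1:9])
Y=(0,255,255);Rr=(0,0,255);M=(255,0,255)
P=[(circ(jx,jy,0,40),Y),(circ(jx,jy,52,40),Y),(circ(jx,jy,88,25),Rr),(circ(lx,ly,26.9,34),M),(circ(lx,ly,0,34),M)]
a=np.deg2rad(la);u=np.array([np.cos(a),np.sin(a)]);v=np.array([-u[1],u[0]])
b=np.array([lx,ly])+np.array([29*u+8*v,29*u-8*v,-29*u-8*v,-29*u+8*v,29*u+8*v])
P.append((np.c_[b,np.full(5,54.9)],Rr))
a=np.deg2rad(ca);u=np.array([np.cos(a),np.sin(a)]);v=np.array([-u[1],u[0]]);C=np.array([cx,cy])
for z in(0,35):
    w=np.array([C-85*u,C,C+300*v]);P.append((np.c_[w,np.full(3,z)],Y if z==0 else Rr))
    if z: 
        w=np.array([C-85*u,C-85*u-12*v,C+12*u-12*v,C+12*u+300*v,C+300*v]);P.append((np.c_[w,np.full(5,z)],Rr))
crop("top",t,185,120,335,235,5.2,P,"pics/ft%s.png"%sys.argv[9])
crop("scene",s,165,140,300,230,5.8,P,"pics/fs%s.png"%sys.argv[9])
E
python3 - <<'E'
from h import *
print("corner",back("top",[[315.5,145.5],[197,148.5],[317,176]],35),"lid",back("top",[279,213.2],25),back("top",[[271,206],[289,219]],54.9), back("top",[[240,166.5]],52),back("top",[237.5,162],88))
E
python3 fit.py 563 62 450 -36 60 622 -130 2 a
```

```text
corner [[ 626.95539599 -124.05583053   35.        ]
 [ 619.31768463  164.71618394   35.        ]
 [ 551.38672032 -126.3122876    35.        ]] lid [[462.4300732  -34.96070769  25.        ]] [[476.19165238 -15.37426961  54.9       ]
 [445.94085752 -57.09209212  54.9       ]] [[570.87761313  58.20458534  52.        ]] [[573.63609173  61.8499992   88.        ]]
```

View pics/fta.png

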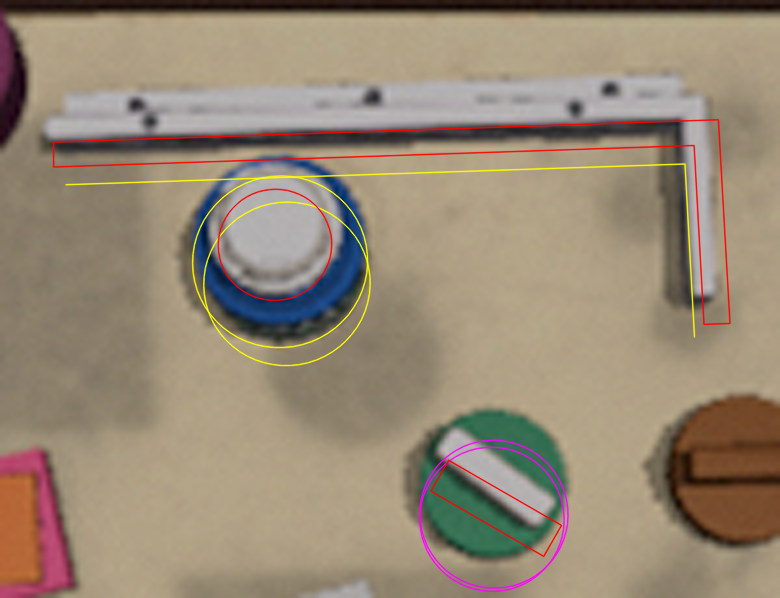

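View pics/fsa.png

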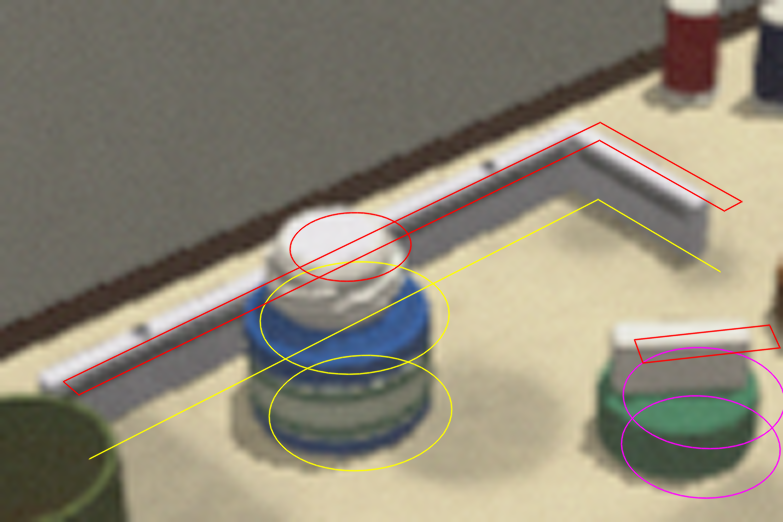

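```bash
python3 fit.py 573 63 463.5 -35 56 632.5 -125 2 b
```

```text
(no output)
```

View pics/ftb.png

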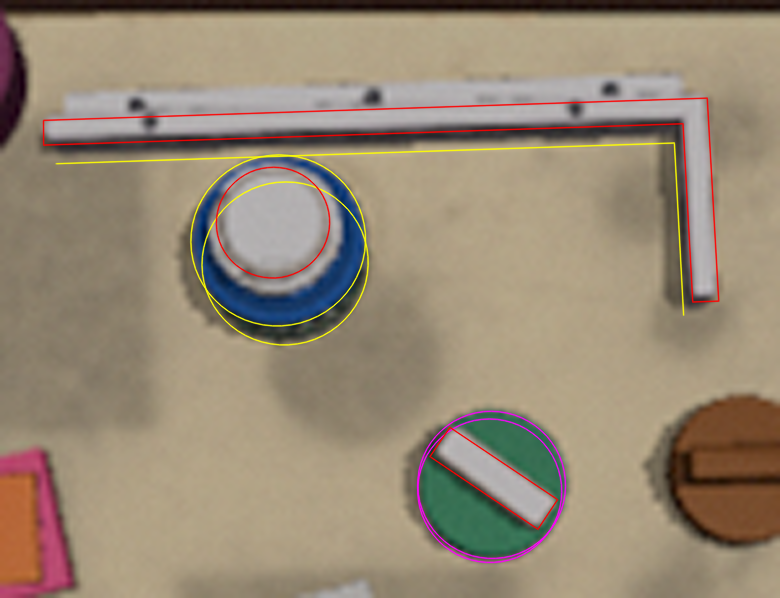

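View pics/fsb.png

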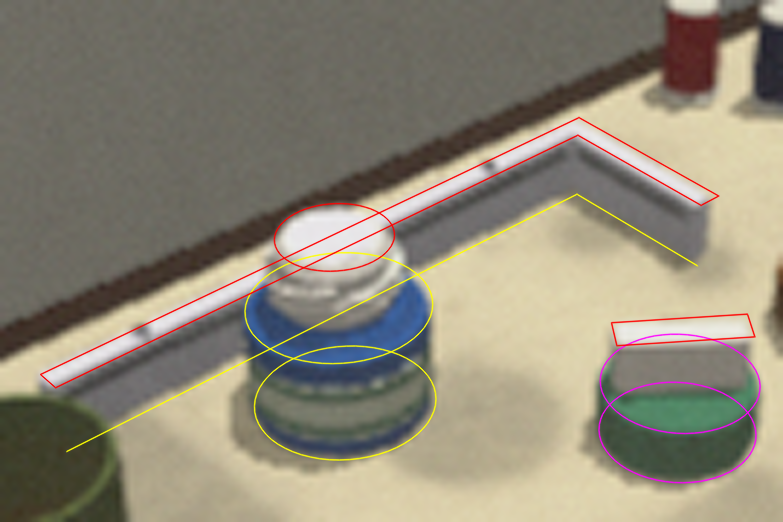

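The overlays fit within about 1 px: the jar is at about (573,62), the lid at about (463,-35) with its bar at 56°, and the corner at about (632,-125) turned 2°. I'll write a helper that gives tool-frame deltas, then move over the jar.

```bash
cat > d.py <<'E'
import sys
from h import *
s=manip.sense();x,y,z,psi=map(float,sys.argv[1:5])
M=R.from_quat(s['eef_rot']).as_matrix();p=s['position']
cur=np.rad2deg(np.arctan2(M[1,1],M[0,1]))
Mt=R.from_euler('z',psi-90,degrees=True).as_matrix()@np.diag([-1,1,-1.])
print("pos",p.round(1),"psi",cur.round(1),"q6",np.rad2deg(s['q'][5]).round(),"t",s['time_s'],"F",s['ft_force'].round(1),"w",round(s['gripper_width'],3))
print("shift",((np.array([x,y,z])-p)@M).round(1),"turn",np.rad2deg(R.from_matrix(M.T@Mt).as_rotvec()).round(2))
E
python3 d.py 573.5 62 160 92
python3 -m inch '-40 -27 0 0 0 0 1;-40 -27 0 0 0 0 1;-40 -27 0 0 0 0 1;-40 -27 0 0 0 0 1;-40 -27 0 0 0 0 1;-40 -27 0 0 0 0 1;-40 -27 0 0 0 0 1;-40 -27 0 0 0 0 1;-40 -27 0 0 0 0 1;-40 -27 0 0 0 0 1'; python3 d.py 573.5 62 160 92
```

```text
pos [245.6 574.7 235.9] psi 66.9 q6 -5.0 t 0.8 F [-0.4  0.1 -0.2] w 1.002
shift [-503.  -342.7   75.9] turn [  0.     0.   -25.13]
time_s: 2.05
position: [508.1, 167.9, 236.1]
eef_rot: [0.201, 0.98, 0.0, 0.0]
ft_force: [-0.3, 1.0, 0.8]
gripper_width: 0.999
pos [508.1 167.9 236.1] psi 66.9 q6 -55.0 t 2.05 F [-0.3  1.   0.8] w 0.999
shift [-101.7  -71.7   76.1] turn [ 1.000e-02  2.000e-02 -2.514e+01]
```

```bash
python3 -m inch '-34 -24 25 0 0 0 1;-34 -24 25 0 0 0 1;-33 -24 26 0 0 0 1;0 0 0 0 0 -9 1;0 0 0 0 0 -9 1;0 0 0 0 0 -7 1;0 0 0 0 0 0 1'; python3 d.py 573.5 62 80 92
python3 - <<'E'
from h import *
for n in("scene","top"): cv2.imwrite(f"pics/{n}1.png",manip.grab_frame(n))
s=cv2.imread("pics/scene1.png")[90:290,120:370];t=cv2.imread("pics/top1.png")[90:290,150:400]
cv2.imwrite("pics/m1.png",cv2.resize(np.hstack([s,t]),None,fx=1.6,fy=1.6))
E
```

```text
time_s: 2.92
position: [571.9, 63.4, 159.9]
eef_rot: [-0.016, 1.0, -0.0, 0.0]
ft_force: [-0.3, 0.3, -0.8]
gripper_width: 0.995
pos [571.9  63.4 159.9] psi 91.8 q6 -91.0 t 2.925 F [-0.3  0.3 -0.8] w 0.995
shift [-1.5 -1.4 79.9] turn [-0.    0.   -0.17]
```

View pics/m1.png

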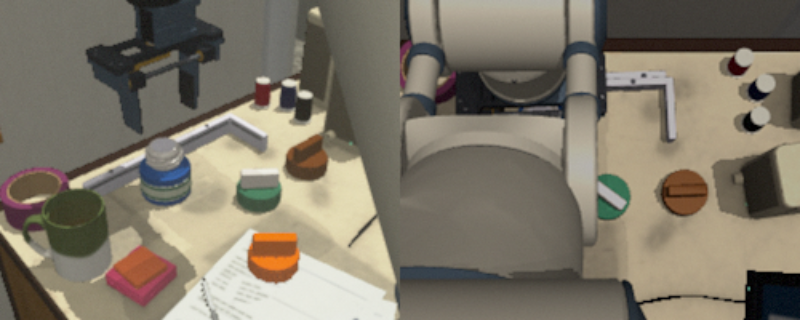

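The gripper stands over the jar; the arm covers the top view but the scene view is clear. I'll descend and grip the neck.

```bash
python3 -m inch '-1.5 -1.5 25 0 0 0 1;0 0 25 0 0 0 1;0 0 15 0 0 0 1;0 0 13 0 0 0 1;0 0 0 0 0 0 0.75;0 0 0 0 0 0 0.5;0 0 0 0 0 0 0.4;0 0 0 0 0 0 0.4;0 0 0 0 0 0 0.4' 15; python3 d.py 590.5 -86 82 92
python3 - <<'E'
from h import *
cv2.imwrite("pics/scene2.png",manip.grab_frame("scene"))
s=cv2.imread("pics/scene2.png")[120:260,150:330]
cv2.imwrite("pics/m2.png",cv2.resize(s,None,fx=4,fy=4,interpolation=cv2.INTER_CUBIC))
E
```

```text
time_s: 4.15
position: [573.9, 62.5, 82.6]
eef_rot: [-0.016, 1.0, 0.0, 0.001]
ft_force: [0.5, 5.7, 4.6]
gripper_width: 0.627
pos [573.9  62.5  82.6] psi 91.9 q6 -92.0 t 4.15 F [0.5 5.7 4.6] w 0.627
shift [ -11.8 -149.     0.5] turn [ 0.05  0.08 -0.15]
```

View pics/m2.png

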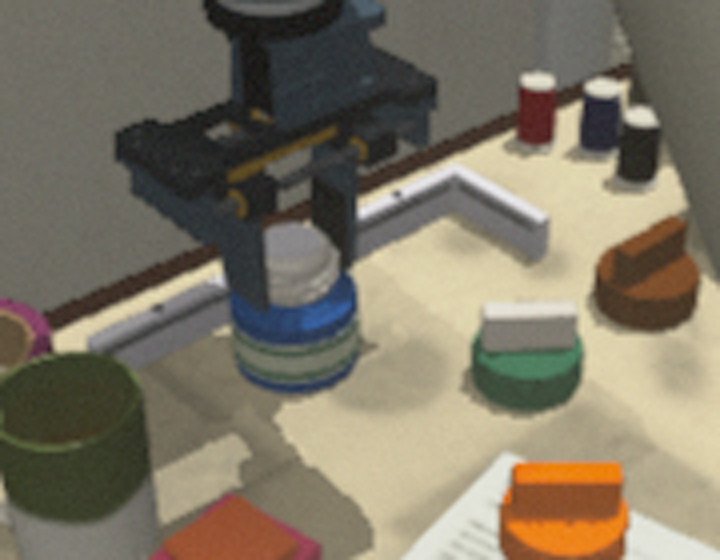

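```bash
python3 -m inch '-1 -10 0 0 0 0 0.4;-1 -18 0 0 0 0 0.4;-1 -18 0 0 0 0 0.4;-1 -18 0 0 0 0 0.4;-1 -18 0 0 0 0 0.4;-1 -18 0 0 0 0 0.4;-1 -18 0 0 0 0 0.4;0 -10 0 0 0 0 0.4;0 0 0 0 0 0 0.4' 15; python3 d.py 590.5 -86 82 92
python3 - <<'E'
from h import *
cv2.imwrite("pics/scene3.png",manip.grab_frame("scene"))
s=cv2.imread("pics/scene3.png")[100:230,200:350]
cv2.imwrite("pics/m3.png",cv2.resize(s,None,fx=4.5,fy=4.5,interpolation=cv2.INTER_CUBIC))
E
```

```text
time_s: 5.32
position: [585.0, -66.2, 82.5]
eef_rot: [-0.016, 1.0, -0.0, 0.001]
ft_force: [-1.7, -3.1, 4.7]
gripper_width: 0.626
pos [585.  -66.2  82.5] psi 91.8 q6 -104.0 t 5.325 F [-1.7 -3.1  4.7] w 0.626
shift [ -4.9 -19.9   0.5] turn [-0.02  0.07 -0.18]
```

View pics/m3.png

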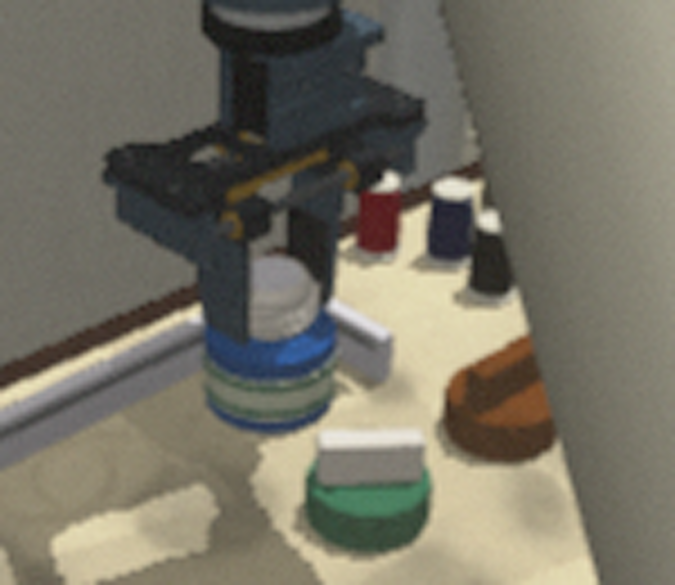

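```bash
python3 -m inch '0 -6 0 0 0 0 0.4;0 -6 0 0 0 0 0.4;-1 -2 0 0 0 0 0.4;-1 0 0 0 0 0 0.4;0 0 0 0 0 0 0.4' 15; python3 d.py 590.5 -86 82 92;python3 -m inch '-1 -1 0 0 0 0 0.4;0 0 0 0 0 0 0.4' ; python3 d.py 590.5 -86 82 92;python3 -m inch '-1 -1 0 0 0 0 0.4;0 0 0 0 0 0 0.4' ; python3 d.py 590.5 -86 82 92
```

```text
time_s: 6.0
position: [585.9, -77.8, 82.5]
eef_rot: [-0.016, 1.0, 0.001, -0.001]
ft_force: [-7.6, 14.4, 19.2]
gripper_width: 0.628
pos [585.9 -77.8  82.5] psi 91.9 q6 -105.0 t 6.0 F [-7.6 14.4 19.2] w 0.628
shift [-4.3 -8.4  0.4] turn [ 0.12 -0.11 -0.12]
time_s: 6.25
position: [586.6, -78.4, 82.5]
eef_rot: [-0.016, 1.0, 0.001, -0.001]
ft_force: [-10.1, 17.0, 21.3]
gripper_width: 0.629
pos [586.6 -78.4  82.5] psi 91.9 q6 -105.0 t 6.25 F [-10.1  17.   21.3] w 0.629
shift [-3.7 -7.7  0.4] turn [ 0.16 -0.15 -0.13]
time_s: 6.5
position: [587.6, -79.3, 82.5]
eef_rot: [-0.016, 1.0, 0.001, -0.001]
ft_force: [-9.7, 16.5, 21.3]
gripper_width: 0.626
pos [587.6 -79.3  82.5] psi 91.9 q6 -105.0 t 6.5 F [-9.7 16.5 21.3] w 0.626
shift [-2.7 -6.8  0.5] turn [ 0.16 -0.15 -0.12]
```

```bash
python3 - <<'E'
from h import *
cv2.imwrite("pics/scene4.png",manip.grab_frame("scene"));cv2.imwrite("pics/top4.png",manip.grab_frame("top"))
s=cv2.imread("pics/scene4.png")
C=np.array([632.5,-125]);a=np.deg2rad(2);u=np.array([np.cos(a),np.sin(a)]);v=np.array([-u[1],u[0]])
j=C-40*u+40*v
P=[]
w=np.array([C-85*u,C-85*u-12*v,C+12*u-12*v,C+12*u+300*v,C+300*v,C,C-85*u]);P.append((np.c_[w,np.full(7,35)],(0,0,255)))
P+=[(circ(*j,52,40),(0,255,255)),(circ(*j,0,40),(0,255,255)),(circ(587,-79,52,40),(255,0,255)),(circ(587,-79,0,40),(255,0,255))]
crop("scene",s,215,130,315,210,7.5,P,"pics/m4.png")
crop("scene",s,215,130,315,210,7.5,[],"pics/m4b.png")
t=cv2.imread("pics/top4.png")
crop("top",t,230,110,350,200,5,[],"pics/m4t.png")
E
```

```text
(no output)
```

View pics/m4.png

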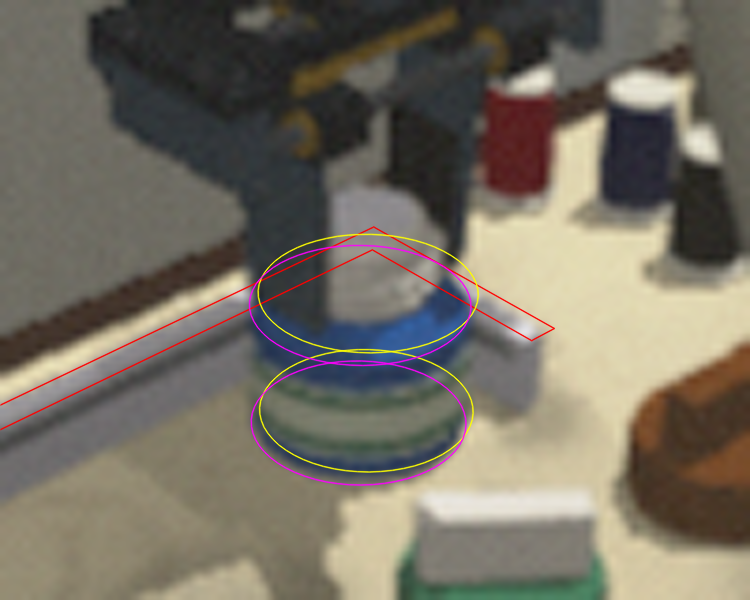

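View pics/m4b.png

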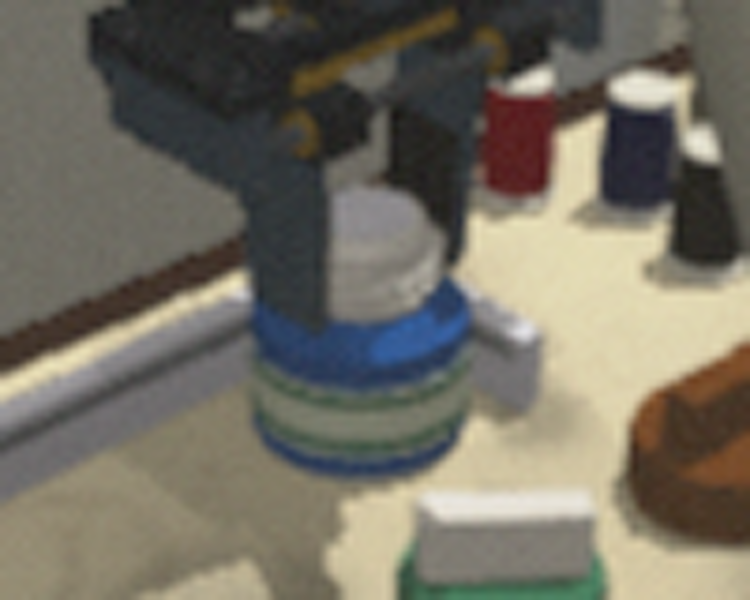

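View pics/m4t.png

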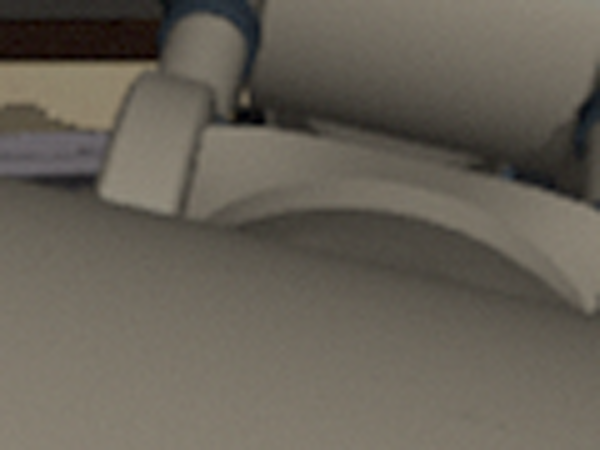

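```bash
python3 -m inch '0 0 0 0 0 0 0.75;0 0 0 0 0 0 0.75;0 0 0 0 0 0 0.75'; python3 d.py 590.5 -86 82 92; python3 - <<'E'
from h import *
cv2.imwrite("pics/scene5.png",manip.grab_frame("scene"))
s=cv2.imread("pics/scene5.png")
crop("scene",s,215,130,315,210,7.5,[],"pics/m5.png")
E
```

```text
time_s: 6.98
position: [589.2, -81.7, 81.9]
eef_rot: [-0.016, 1.0, -0.0, 0.0]
ft_force: [0.2, -0.4, 0.9]
gripper_width: 0.75
pos [589.2 -81.7  81.9] psi 91.9 q6 -105.0 t 6.975 F [ 0.2 -0.4  0.9] w 0.75
shift [-1.1 -4.4 -0.1] turn [-0.01  0.01 -0.13]
```

View pics/m5.png

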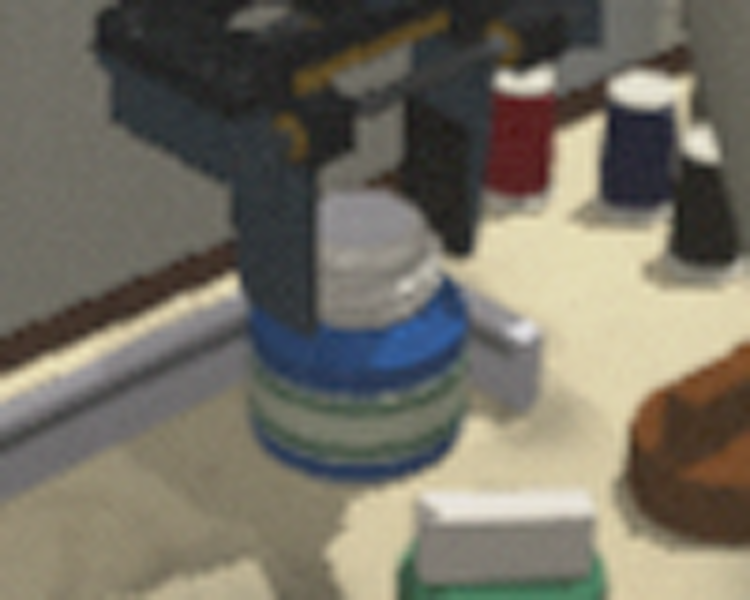

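```bash
python3 -m inch '0 0 -30 0 0 0 1;0 0 -40 0 0 0 1;30 0 -20 0 0 10 1;20 0 0 0 0 10 1;0 0 0 0 0 10 1;0 0 0 0 0 10 1;0 0 0 0 0 10 1;0 0 0 0 0 10 1;0 0 0 0 0 10 1;0 0 0 0 0 10 1'; python3 -m inch '0 0 0 0 0 10 1;0 0 0 0 0 10 1;0 0 0 0 0 10 1;0 0 0 0 0 10 1;0 0 0 0 0 6 1;0 0 0 0 0 0 1';python3 d.py 463.5 -35.5 120 -34; python3 - <<'E'
from h import *
for n in("scene","top"):cv2.imwrite(f"pics/{n}6.png",manip.grab_frame(n))
s=cv2.imread("pics/scene6.png")
C=np.array([632.5,-125]);a=np.deg2rad(2);u=np.array([np.cos(a),np.sin(a)]);v=np.array([-u[1],u[0]])
w=np.array([C-85*u,C-85*u-12*v,C+12*u-12*v,C+12*u+300*v,C+300*v,C,C-85*u]);P=[(np.c_[w,np.full(7,35)],(0,0,255))]
j=(589,-82)
P+=[(circ(*j,52,40),(0,255,255)),(circ(*j,0,40),(0,255,255)),(circ(*j,88,25),(255,0,255))]
crop("scene",s,215,130,315,210,7.5,P,"pics/m6.png")
crop("top",cv2.imread("pics/top6.png"),230,110,350,200,6,P,"pics/m6t.png")
E
```

```text
time_s: 8.28
position: [539.4, -79.9, 171.9]
eef_rot: [0.633, 0.775, -0.0, 0.0]
ft_force: [-0.1, 0.0, 0.3]
gripper_width: 0.999
time_s: 9.02
position: [539.4, -79.9, 171.9]
eef_rot: [0.883, 0.469, -0.0, 0.0]
ft_force: [-0.3, 0.5, 0.6]
gripper_width: 0.999
pos [539.4 -79.9 171.9] psi -34.1 q6 19.0 t 9.025 F [-0.3  0.5  0.6] w 0.999
shift [ -5.8 -87.7  51.9] turn [ 0.01  0.   -0.11]
```

View pics/m6.png

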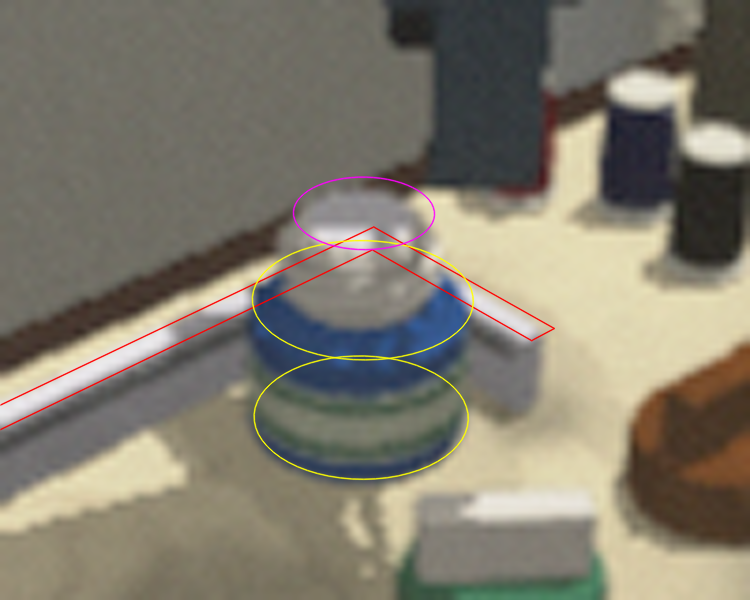

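View pics/m6t.png

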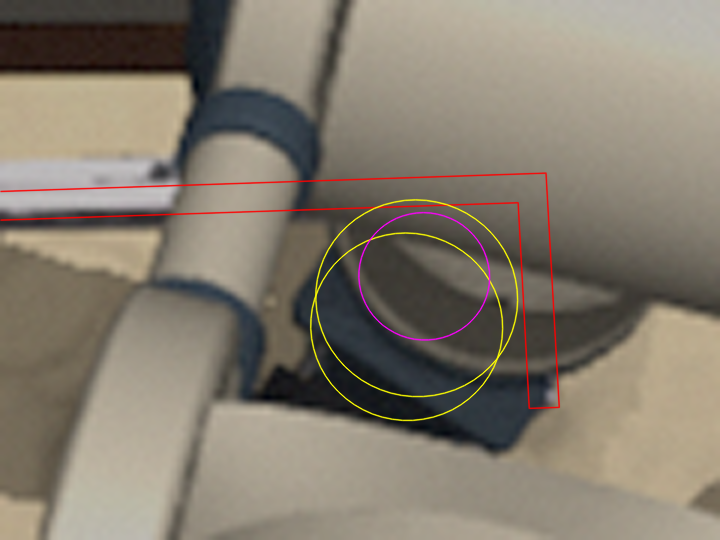

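```bash
python3 -m inch '-2 -29 15 0 0 0 1;-2 -29 15 0 0 0 1;-2 -30 22 0 0 0 0.8;0 0 0 0 0 0 0.6;0 0 0 0 0 0 0.6';python3 d.py 463.5 -35.5 56 -34; python3 - <<'E'
from h import *
for n in("scene","top"):cv2.imwrite(f"pics/{n}7.png",manip.grab_frame(n))
C=np.array([632.5,-125]);a=np.deg2rad(2);u=np.array([np.cos(a),np.sin(a)]);v=np.array([-u[1],u[0]])
w=np.array([C-85*u,C-85*u-12*v,C+12*u-12*v,C+12*u+300*v,C+300*v,C,C-85*u]);P=[(np.c_[w,np.full(7,35)],(0,0,255))]
j=(589,-82)
P+=[(circ(*j,52,40),(0,255,255)),(circ(*j,88,25),(255,0,255))]
crop("scene",cv2.imread("pics/scene7.png"),225,130,335,215,7,[],"pics/m7.png")
crop("top",cv2.imread("pics/top7.png"),230,110,350,200,6,P,"pics/m7t.png")
E
```

```text
time_s: 9.75
position: [464.1, -35.6, 120.3]
eef_rot: [0.883, 0.469, 0.0, 0.0]
ft_force: [0.6, -0.1, 1.3]
gripper_width: 0.704
pos [464.1 -35.6 120.3] psi -34.1 q6 22.0 t 9.75 F [ 0.6 -0.1  1.3] w 0.704
shift [-0.2 -0.6 64.3] turn [ 0.06 -0.02 -0.06]
```

View pics/m7.png

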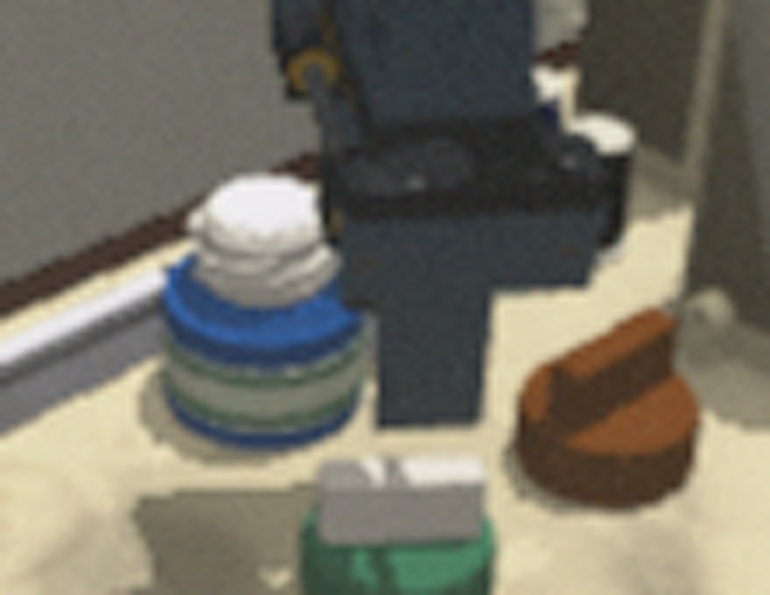

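View pics/m7t.png

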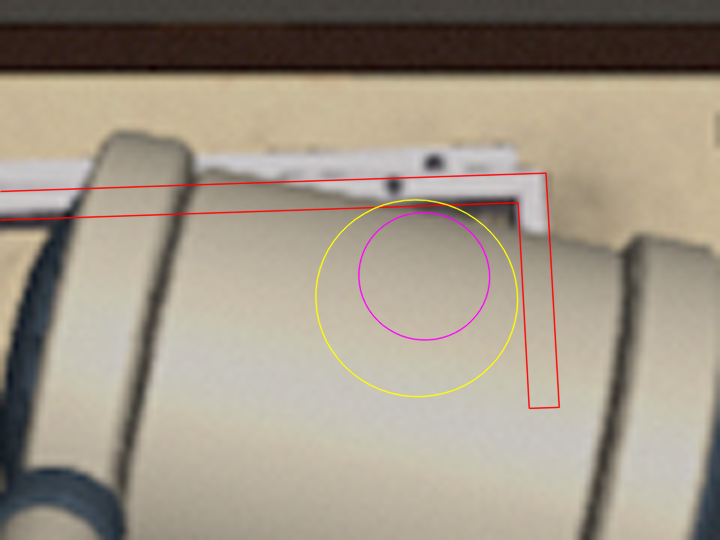

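```bash
python3 -m inch '0 -0.5 25 0 0 0 0.6;0 0 20 0 0 0 0.6;0 0 12 0 0 0 0.6;0 0 6 0 0 0 0.4;0 0 0 0 0 0 0.2;0 0 0 0 0 0 0.1;0 0 0 0 0 0 0.1;0 0 0 0 0 0 0.1' 15;python3 d.py 463.5 -35.5 56 -34; python3 - <<'E'
from h import *
for n in("scene",):cv2.imwrite(f"pics/{n}8.png",manip.grab_frame(n))
crop("scene",cv2.imread("pics/scene8.png"),225,150,335,235,7,[],"pics/m8.png")
E
```

```text
time_s: 10.85
position: [463.0, -35.1, 57.3]
eef_rot: [0.883, 0.468, 0.0, 0.0]
ft_force: [-1.3, -0.1, 7.9]
gripper_width: 0.175
pos [463.  -35.1  57.3] psi -34.1 q6 22.0 t 10.85 F [-1.3 -0.1  7.9] w 0.175
shift [-0.   0.6  1.3] turn [ 0.04 -0.02 -0.13]
```

View pics/m8.png

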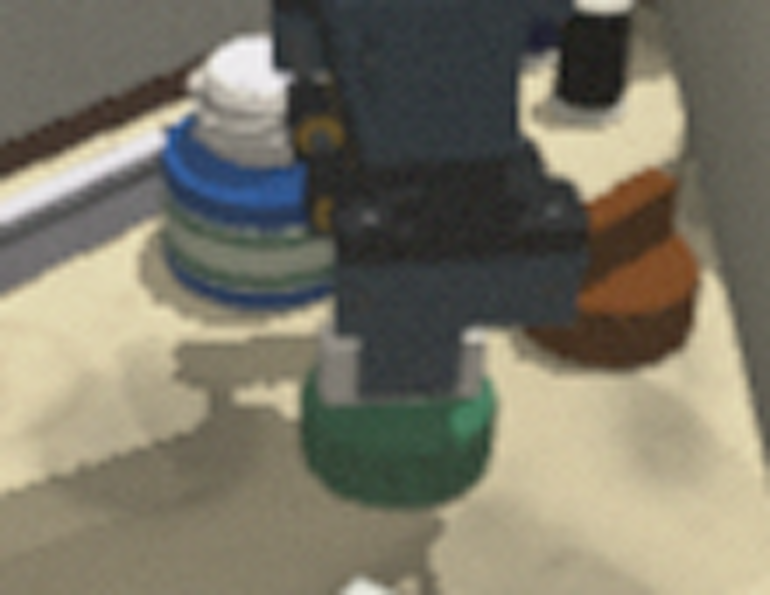

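```bash
python3 -m inch '0 0 -15 0 0 0 0.1;0 0 -30 0 0 0 0.1;0 0 -30 0 0 0 0.1;0 0 -35 0 0 0 0.1;33 -22 0 0 0 0 0.1;40 -27 0 0 0 0 0.1;40 -27 0 0 0 0 0.1;33 -22 0 0 0 0 0.1;20 -13 0 0 0 0 0.1;0 0 0 0 0 0 0.1' 15;python3 d.py 591 -86 170 -34; python3 - <<'E'
from h import *
for n in("scene","top"):cv2.imwrite(f"pics/{n}9.png",manip.grab_frame(n))
crop("scene",cv2.imread("pics/scene9.png"),180,130,330,245,5.2,[],"pics/m9.png")
C=np.array([632.5,-125]);a=np.deg2rad(2);u=np.array([np.cos(a),np.sin(a)]);v=np.array([-u[1],u[0]])
w=np.array([C-85*u,C-85*u-12*v,C+12*u-12*v,C+12*u+300*v,C+300*v,C,C-85*u]);P=[(np.c_[w,np.full(7,35)],(0,0,255))]
j=(589,-82)
P+=[(circ(*j,52,40),(0,255,255)),(circ(*j,88,25),(255,0,255))]
crop("top",cv2.imread("pics/top9.png"),230,110,350,200,6,P,"pics/m9t.png")
E
```

```text
time_s: 12.15
position: [463.8, 165.9, 166.9]
eef_rot: [0.883, 0.469, 0.0, -0.0]
ft_force: [0.0, -0.7, -0.8]
gripper_width: 0.177
pos [463.8 165.9 166.9] psi -34.0 q6 47.0 t 12.15 F [ 0.  -0.7 -0.8] w 0.177
shift [-137.7  246.3   -3.1] turn [-0.   -0.01 -0.01]
```

View pics/m9.png

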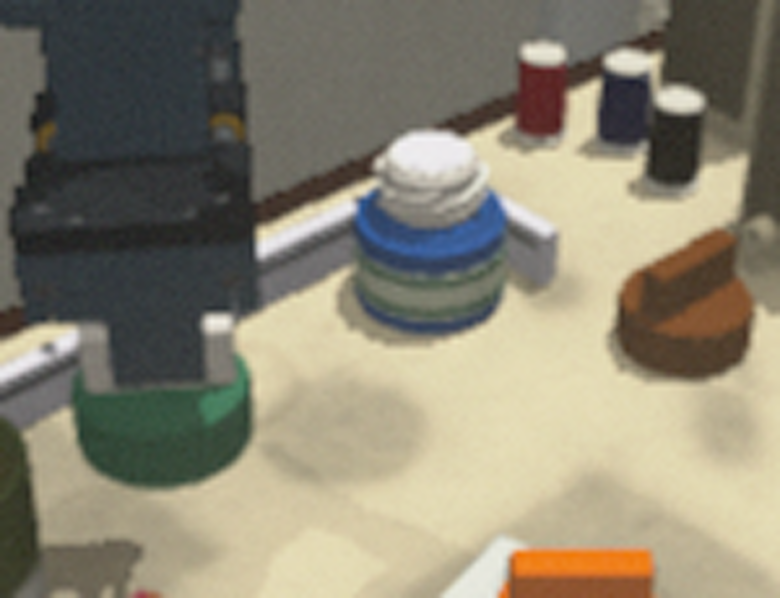

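View pics/m9t.png

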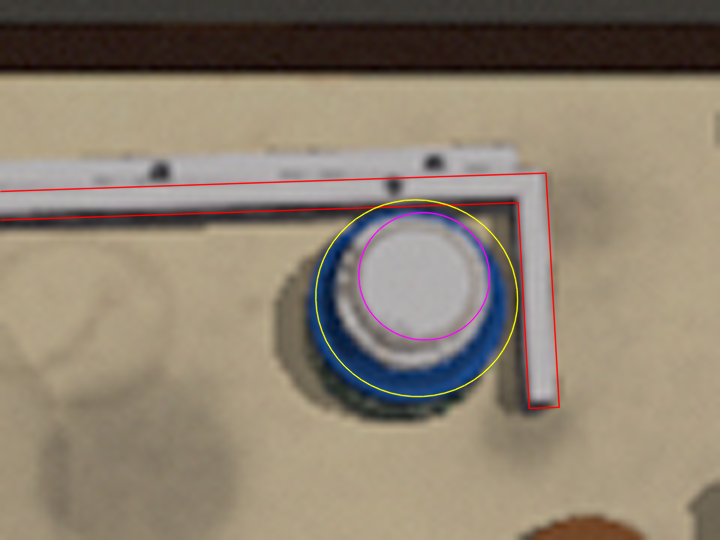

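```bash
python3 - <<'E'
from h import *
C=np.array([632.5,-125]);a=np.deg2rad(2);u=np.array([np.cos(a),np.sin(a)]);v=np.array([-u[1],u[0]])
t=cv2.imread("pics/top9.png")
crop("top",t,270,130,334,182,12,[],"pics/m10.png")
j=(587,-79)
w=np.array([C-85*u,C,C+300*v])
P=[(np.c_[w,np.full(3,35)],(0,0,255)),(np.c_[w,np.full(3,0)],(0,0,255)),(circ(*j,52,40),(0,255,255)),(circ(*j,0,40),(0,255,255)),(circ(*j,88,25),(255,0,255))]
crop("top",t,270,130,334,182,12,P,"pics/m10o.png")
E
```

```text
(no output)
```

View pics/m10.png

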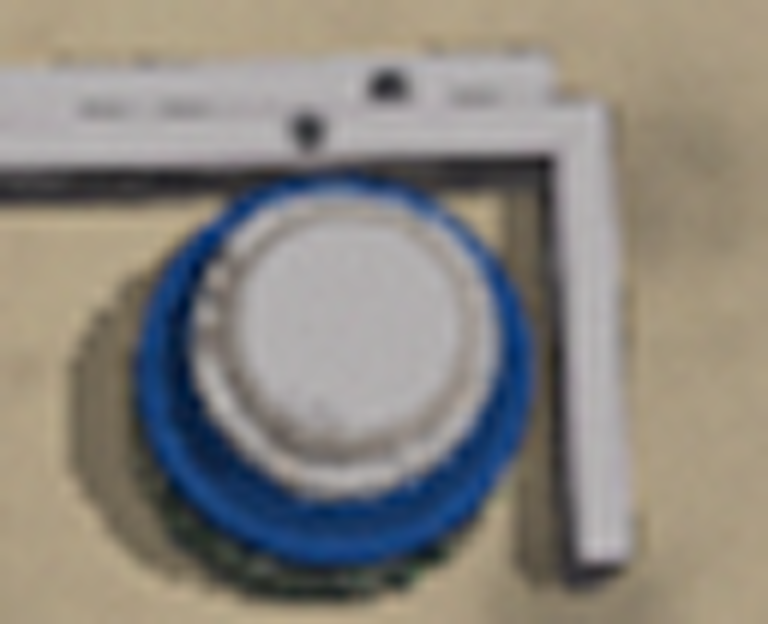

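View pics/m10o.png

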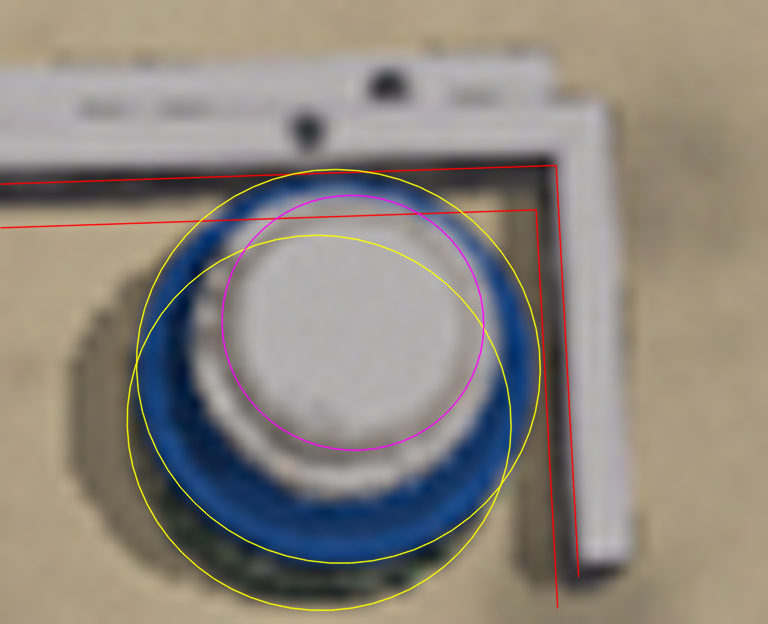

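```bash
cat > ov.py <<'E'
from h import *
import sys
n,f,x0,y0,x1,y1,sc,cx,cy,ca,jx,jy,out=sys.argv[1:14]
x0,y0,x1,y1=map(int,(x0,y0,x1,y1));sc,cx,cy,ca,jx,jy=map(float,(sc,cx,cy,ca,jx,jy))
C=np.array([cx,cy]);a=np.deg2rad(ca);u=np.array([np.cos(a),np.sin(a)]);v=np.array([-u[1],u[0]])
w=np.array([C-85*u,C-85*u-12*v,C+12*u-12*v,C+12*u+300*v,C+300*v,C,C-85*u])
P=[(np.c_[w,np.full(7,35)],(0,0,255)),(np.c_[w[4:],np.zeros(3)],(0,0,255)),(circ(jx,jy,52,40),(0,255,255)),(circ(jx,jy,0,40),(0,255,255)),(circ(jx,jy,88,20),(255,0,255))]
d=np.array([jx,jy])-C;print("rail coords",d@u,d@v)
crop(n,cv2.imread(f),x0,y0,x1,y1,sc,P,out)
E
python3 ov.py scene pics/scene9.png 225 145 295 200 11 630.5 -121 1.2 587 -79 pics/o1.png
python3 ov.py top pics/top9.png 190 130 334 182 5.5 634 -125.3 1.2 586.5 -78.5 pics/o2.png
```

```text
rail coords -42.61087809605479 42.90178397086954
rail coords -46.50947721451406 47.78450093108222
```

View pics/o1.png

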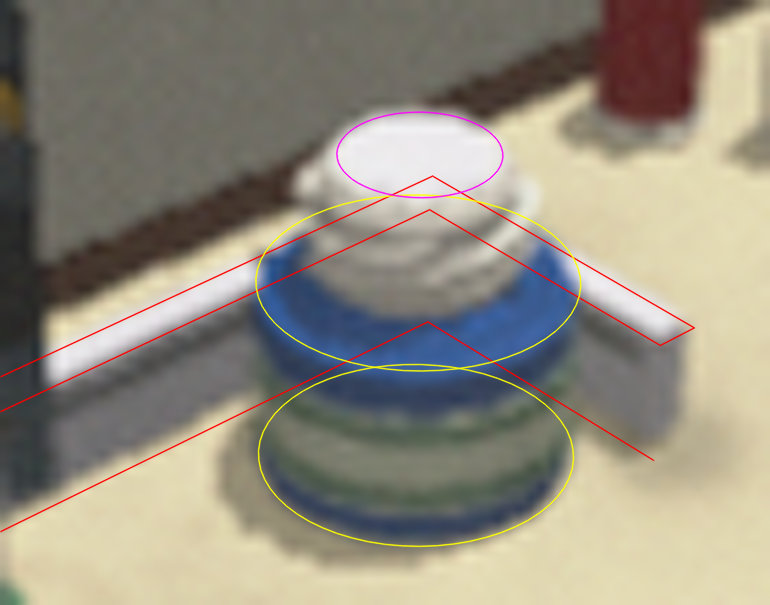

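View pics/o2.png

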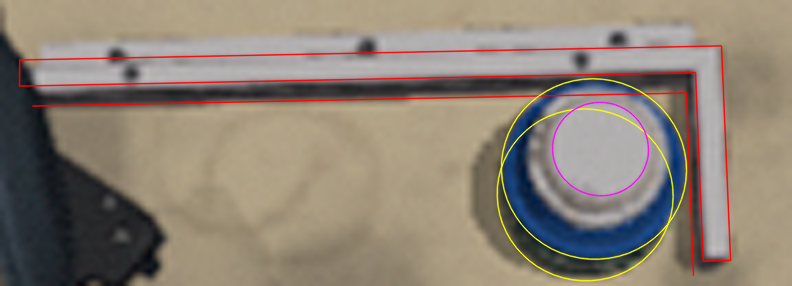

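The clear top view shows the jar still short of the corner, by about 5 mm off the fence and 7 mm off the stop (12× crop: jar edge at column 532, stop edge at 567). I'll set the lid down on free desk, push the jar's body with closed fingers diagonally into the corner, then re-grasp the lid.

```bash
python3 -m inch '-28 19 30 0 0 0 0.1;-28 19 30 0 0 0 0.1;-27 18 25 0 0 0 0.1;0 0 15 0 0 0 0.1;0 0 5 0 0 0 0.1;0 0 0 0 0 0 0.1';python3 d.py 463.5 66 57.3 -34
```

```text
time_s: 13.0
position: [463.8, 64.3, 62.1]
eef_rot: [0.884, 0.468, -0.0, -0.0]
ft_force: [-0.6, -0.1, -0.5]
gripper_width: 0.173
pos [463.8  64.3  62.1] psi -34.2 q6 35.0 t 13.0 F [-0.6 -0.1 -0.5] w 0.173
shift [ 1.3 -1.2  4.8] turn [-0.01  0.01 -0.15]
```

```bash
python3 -m inch '0 0 4.5 0 0 0 0.1;0 0 0 0 0 0 0.3;0 0 0 0 0 0 0.5;0 0 -30 0 0 0 0.5;0 0 -40 0 0 0 0.3;-12 38 -10 0 0 0 0;-12 39 0 0 0 0 0;-12 39 0 0 0 5 0;0 0 0 0 0 6 0;0 0 0 0 0 0 0';python3 d.py 539.6 -30.6 42 -45
```

```text
time_s: 14.25
position: [539.5, -30.6, 137.4]
eef_rot: [0.924, 0.382, -0.0, -0.0]
ft_force: [0.4, -0.4, 0.4]
gripper_width: 0.004
pos [539.5 -30.6 137.4] psi -45.1 q6 36.0 t 14.25 F [ 0.4 -0.4  0.4] w 0.004
shift [ 0.1  0.1 95.4] turn [-0.01  0.   -0.13]
```

```bash
python3 - <<'E'
from h import *
for n in("scene","top"):cv2.imwrite(f"pics/{n}11.png",manip.grab_frame(n))
crop("scene",cv2.imread("pics/scene11.png"),200,110,330,215,6,[],"pics/m11.png")
E
```

```text
(no output)
```

View pics/m11.png

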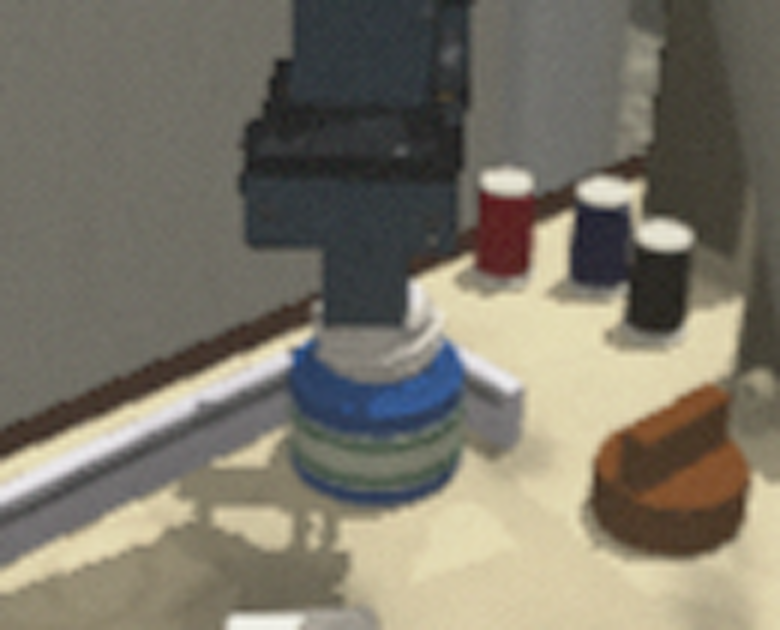

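```bash
python3 -m inch '0 0 30 0 0 0 0;0 0 30 0 0 0 0;0 0 25 0 0 0 0;0 0 10 0 0 0 0;0 6 0 0 0 0 0;0 6 0 0 0 0 0;0 0 0 0 0 0 0';python3 d.py 555.4 -48.3 42 -45;python3 -m inch '0 3 0 0 0 0 0;0 0 0 0 0 0 0';python3 d.py 555.4 -48.3 42 -45;python3 -m inch '0 3 0 0 0 0 0;0 0 0 0 0 0 0';python3 d.py 555.4 -48.3 42 -45
```

```text
time_s: 15.22
position: [549.1, -39.4, 43.3]
eef_rot: [0.924, 0.381, 0.001, 0.001]
ft_force: [-0.3, 0.2, -0.1]
gripper_width: 0.004
pos [549.1 -39.4  43.3] psi -45.1 q6 35.0 t 15.225 F [-0.3  0.2 -0.1] w 0.004
shift [-1.8 10.7  1.3] turn [ 0.09 -0.06 -0.15]
time_s: 15.48
position: [549.9, -40.9, 42.7]
eef_rot: [0.924, 0.382, -0.0, -0.0]
ft_force: [-1.5, 2.6, 3.6]
gripper_width: 0.006
pos [549.9 -40.9  42.7] psi -45.1 q6 35.0 t 15.475 F [-1.5  2.6  3.6] w 0.006
shift [-1.3  9.1  0.7] turn [-0.03  0.   -0.14]
time_s: 15.72
position: [550.9, -42.4, 42.6]
eef_rot: [0.924, 0.382, -0.001, -0.001]
ft_force: [-8.0, 8.3, 11.6]
gripper_width: 0.004
pos [550.9 -42.4  42.6] psi -45.1 q6 34.0 t 15.725 F [-8.   8.3 11.6] w 0.004
shift [-1.   7.4  0.6] turn [-0.15  0.06 -0.14]
```

```bash
for i in 1; do python3 -m inch '0 2 0 0 0 0 0;0 0 0 0 0 0 0';python3 d.py 555.4 -48.3 42 -45;python3 -m inch '0 2 0 0 0 0 0;0 0 0 0 0 0 0';python3 d.py 555.4 -48.3 42 -45; done;  python3 - <<'E'
from h import *
for n in("scene","top"):cv2.imwrite(f"pics/{n}12.png",manip.grab_frame(n))
crop("scene",cv2.imread("pics/scene12.png"),200,110,330,215,6,[],"pics/m12.png")
crop("top",cv2.imread("pics/top12.png"),230,110,350,200,6,[],"pics/m12t.png")
E
```

```text
time_s: 15.98
position: [551.9, -43.6, 42.6]
eef_rot: [0.924, 0.382, -0.001, -0.001]
ft_force: [-8.4, 9.4, 13.8]
gripper_width: 0.007
pos [551.9 -43.6  42.6] psi -45.1 q6 34.0 t 15.975 F [-8.4  9.4 13.8] w 0.007
shift [-0.9  5.8  0.6] turn [-0.19  0.08 -0.13]
time_s: 16.23
position: [553.2, -45.0, 42.6]
eef_rot: [0.924, 0.382, -0.001, -0.001]
ft_force: [-11.0, 10.2, 13.9]
gripper_width: -0.001
pos [553.2 -45.   42.6] psi -45.1 q6 34.0 t 16.225 F [-11.   10.2  13.9] w -0.001
shift [-0.8  3.9  0.6] turn [-0.19  0.08 -0.13]
```

View pics/m12.png

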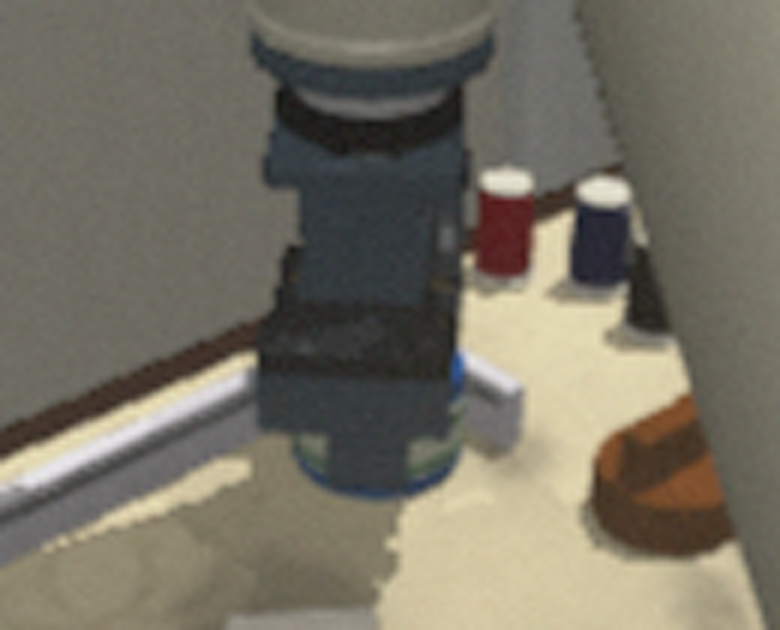

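View pics/m12t.png

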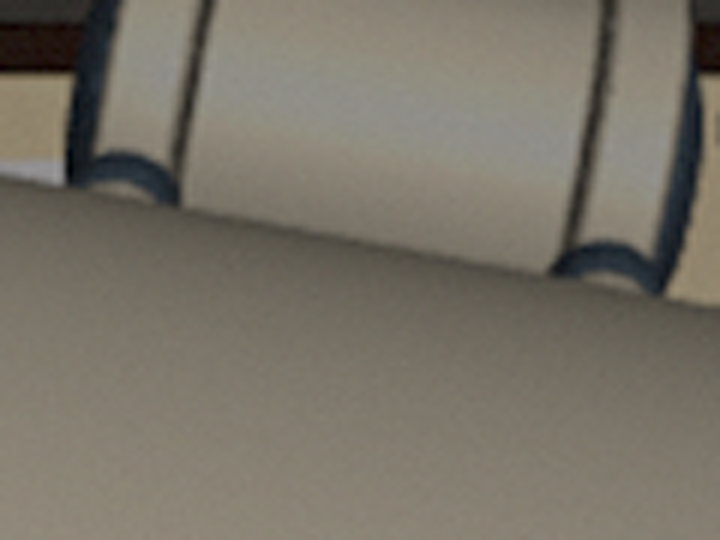

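```bash
python3 -m inch '0 -10 0 0 0 0 0;0 -15 0 0 0 0 0;0 0 -40 0 0 0 0;0 0 -40 0 0 0 0;0 -30 -15 0 0 0 0;0 0 0 0 0 0 0';python3 d.py 463.8 64.3 120 -34;  python3 - <<'E'
from h import *
for n in("scene","top"):cv2.imwrite(f"pics/{n}13.png",manip.grab_frame(n))
a=[]
for k in(9,13):
  crop("scene",cv2.imread(f"pics/scene{k}.png"),230,145,290,205,6.5,[],"pics/x.png");a.append(cv2.imread("pics/x.png"))
cv2.imwrite("pics/m13.png",np.hstack(a))
E
```

```text
time_s: 17.08
position: [515.1, -5.7, 138.4]
eef_rot: [0.924, 0.382, 0.0, 0.0]
ft_force: [0.1, -1.0, -0.1]
gripper_width: 0.009
pos [515.1  -5.7 138.4] psi -45.1 q6 38.0 t 17.075 F [ 0.1 -1.  -0.1] w 0.009
shift [ 13.1 -85.8  18.4] turn [  0.04  -0.03 -11.06]
```

View pics/m13.png

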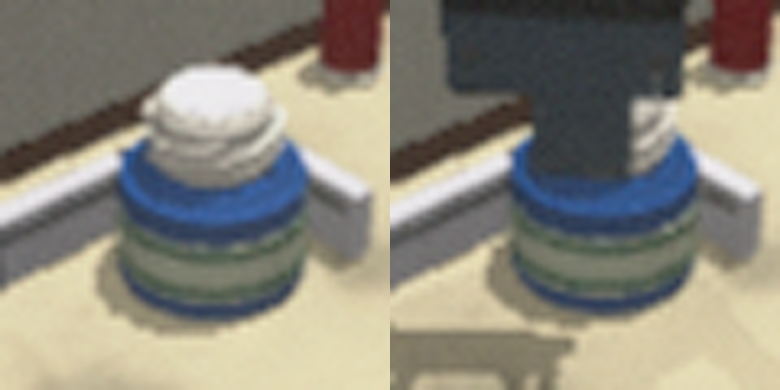

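```bash
python3 -m inch '0 20 40 0 0 0 0;0 10 40 0 0 0 0;0 10 16 0 0 0 0;0 8 0 0 0 0 0;0 5 0 0 0 0 0;0 2 0 0 0 0 0;0 2 0 0 0 0 0;0 0 0 0 0 0 0';python3 d.py 555.4 -48.3 42 -45;python3 -m inch '0 2 0 0 0 0 0;0 0 0 0 0 0 0';python3 d.py 555.4 -48.3 42 -45;python3 -m inch '0 2 0 0 0 0 0;0 0 0 0 0 0 0';python3 d.py 555.4 -48.3 42 -45
```

```text
time_s: 18.18
position: [556.2, -47.1, 42.3]
eef_rot: [0.924, 0.382, 0.0, -0.0]
ft_force: [-3.4, 2.5, -1.3]
gripper_width: 0.006
pos [556.2 -47.1  42.3] psi -45.1 q6 34.0 t 18.175 F [-3.4  2.5 -1.3] w 0.006
shift [-1.4  0.3  0.3] turn [-0.01 -0.01 -0.13]
time_s: 18.42
position: [557.2, -48.1, 42.0]
eef_rot: [0.924, 0.382, -0.0, -0.001]
ft_force: [-6.2, 7.7, 1.0]
gripper_width: 0.001
pos [557.2 -48.1  42. ] psi -45.1 q6 34.0 t 18.425 F [-6.2  7.7  1. ] w 0.001
shift [-1.4 -1.1  0. ] turn [-0.08  0.   -0.13]
time_s: 18.68
position: [557.2, -48.3, 41.9]
eef_rot: [0.924, 0.382, -0.001, -0.002]
ft_force: [-10.3, 19.2, 7.6]
gripper_width: 0.007
pos [557.2 -48.3  41.9] psi -45.1 q6 34.0 t 18.675 F [-10.3  19.2   7.6] w 0.007
shift [-1.3 -1.3 -0. ] turn [-0.24  0.04 -0.13]
```

Position has stalled while the force rises, so the jar has hit the corner. Next I'll back off and re-grasp the lid.

```bash
python3 -m inch '0 -10 0 0 0 0 0;0 -15 0 0 0 0 0;0 0 -40 0 0 0 0;0 0 -40 0 0 0 0.3;0 -30 0 0 0 -3 0.6;0 -30 0 0 0 -8 0.6;0 -30 0 0 0 0 0.6;0 -20 0 0 0 0 0.6;0 0 0 0 0 0 0.6';python3 d.py 463.8 64.3 57.3 -34
```

```text
time_s: 19.8
position: [456.0, 37.6, 121.6]
eef_rot: [0.883, 0.469, -0.0, -0.0]
ft_force: [0.5, -0.4, 0.2]
gripper_width: 0.596
pos [456.   37.6 121.6] psi -34.1 q6 31.0 t 19.8 F [ 0.5 -0.4  0.2] w 0.596
shift [26.5 -8.5 64.3] turn [-0.01  0.01 -0.09]
```

```bash
python3 -m inch '26.5 -8.5 0 0 0 0 0.6;0 0 30 0 0 0 0.6;0 0 22 0 0 0 0.6;0 0 12 0 0 0 0.4;0 0 0 0 0 0 0.15;0 0 0 0 0 0 0.1;0 0 0 0 0 0 0.1' 15;python3 d.py 463.8 64.3 57.3 -34;python3 -m inch '0 0 -20 0 0 0 0.1;0 0 -35 0 0 0 0.1;0 0 -35 0 0 0 0.1;25 -17 -20 0 0 0 0.1;35 -24 0 0 0 0 0.1;25 -17 0 0 0 0 0.1;0 0 0 0 0 0 0.1' ;python3 d.py 593.2 -86.1 170 -34; python3 - <<'E'
from h import *
for n in("scene","top"):cv2.imwrite(f"pics/{n}14.png",manip.grab_frame(n))
E
python3 ov.py top pics/top14.png 270 130 334 182 12 634 -125.3 1.2 593 -86 pics/o3.png
python3 ov.py scene pics/scene14.png 150 130 300 245 5.2 630.5 -121 1.2 590 -81 pics/o4.png
```

```text
time_s: 20.68
position: [465.2, 63.6, 58.1]
eef_rot: [0.884, 0.468, 0.001, 0.0]
ft_force: [-2.0, 1.4, 1.5]
gripper_width: 0.193
pos [465.2  63.6  58.1] psi -34.1 q6 35.0 t 20.675 F [-2.   1.4  1.5] w 0.193
shift [-0.2 -1.6  0.8] turn [ 0.06 -0.04 -0.14]
time_s: 21.55
position: [464.4, 168.1, 167.9]
eef_rot: [0.883, 0.469, 0.001, 0.0]
ft_force: [0.9, -1.2, -1.0]
gripper_width: 0.174
pos [464.4 168.1 167.9] psi -34.0 q6 47.0 t 21.55 F [ 0.9 -1.2 -1. ] w 0.174
shift [-138.7  249.    -2.1] turn [ 0.03 -0.05 -0.  ]
rail coords -40.167970921052735 40.15002007577906
rail coords -39.65342088539696 40.839395344269775
```

View pics/o3.png

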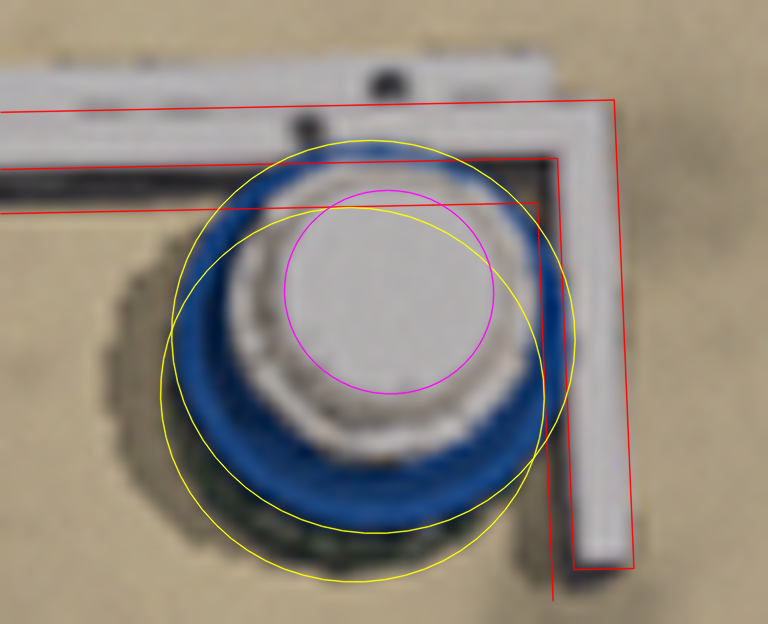

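View pics/o4.png

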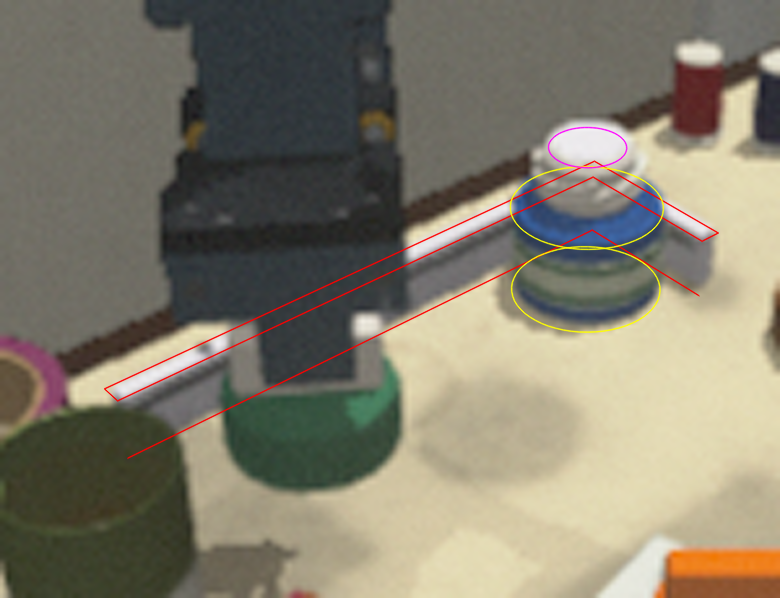

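The jar is now up against both walls (the overlay at rail (-40, 41) fits). Next, carry the lid above the neck.

```bash
python3 -m inch '-15 27 0 0 0 0 0.1;-25 45 0 0 0 0 0.1;-25 45 0 0 0 0 0.1;-25 45 0 0 0 0 0.1;-25 45 0 0 0 0 0.1;-14 25 0 0 0 0 0.1;-9 15 0 0 0 0 0.1;0 0 0 0 0 0 0.1' ;python3 d.py 593 -85.5 150 -34; python3 - <<'E'
from h import *
for n in("scene",):cv2.imwrite(f"pics/{n}15.png",manip.grab_frame(n))
E
python3 ov.py scene pics/scene15.png 220 110 320 210 6 630.5 -121 1.2 590 -81 pics/o5.png
```

```text
time_s: 22.65
position: [591.3, -87.3, 167.3]
eef_rot: [0.884, 0.468, -0.0, -0.0]
ft_force: [0.3, 0.5, -1.2]
gripper_width: 0.175
pos [591.3 -87.3 167.3] psi -34.2 q6 20.0 t 22.65 F [ 0.3  0.5 -1.2] w 0.175
shift [ 2.5  0.4 17.3] turn [-0.01  0.01 -0.22]
rail coords -39.65342088539696 40.839395344269775
```

View pics/o5.png

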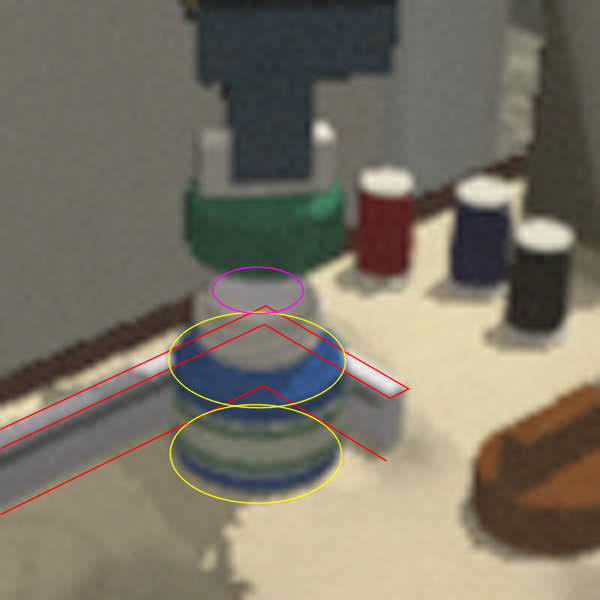

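```bash
python3 - <<'E'
from h import *
x,y,z=591.3-3,-87.3+4.5,167.3-57.7
P=[(circ(x,y,z,34),(0,255,255)),(circ(x,y,z+26.9,34),(0,255,255)),(circ(590,-81,88,20),(255,0,255)),(circ(590,-81,52,40),(255,0,255))]
crop("scene",cv2.imread("pics/scene15.png"),235,120,295,180,10,P,"pics/o6.png")
E
```

```text
(no output)
```

View pics/o6.png

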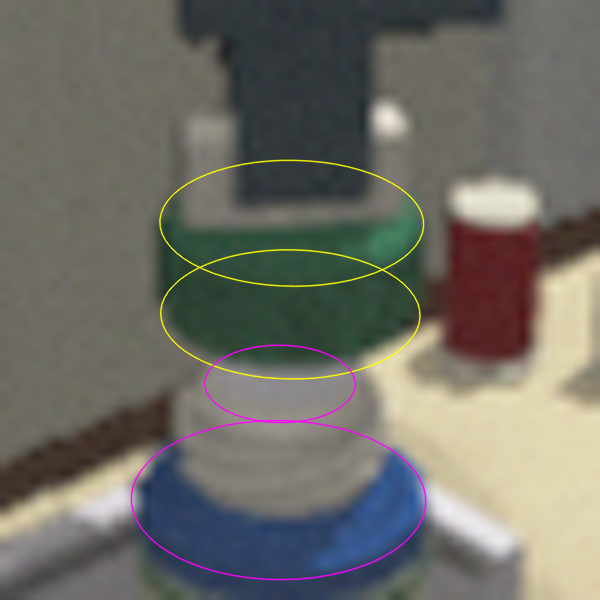

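```bash
python3 -m inch '2.5 0.5 10 0 0 0 0.1;0 0 10 0 0 0 0.1;0 0 4 0 0 0 0.1;0 0 0 0 0 0 0.1' ;python3 d.py 593 -85.5 137 -34;python3 - <<'E'
from h import *
cv2.imwrite("pics/scene16.png",manip.grab_frame("scene"))
x,y,z=593-3,-85.5+4.5,143-57.7
P=[(circ(x,y,z,34),(0,255,255)),(circ(590,-81,52,40),(255,0,255))]
crop("scene",cv2.imread("pics/scene16.png"),235,120,295,180,10,P,"pics/o7.png")
E
```

```text
time_s: 23.2
position: [593.0, -84.2, 142.9]
eef_rot: [0.883, 0.469, -0.0, -0.0]
ft_force: [-1.1, 0.0, -0.2]
gripper_width: 0.174
pos [593.  -84.2 142.9] psi -34.1 q6 20.0 t 23.2 F [-1.1  0.  -0.2] w 0.174
shift [-1.   0.7  5.9] turn [-0.05  0.02 -0.12]
```

View pics/o7.png

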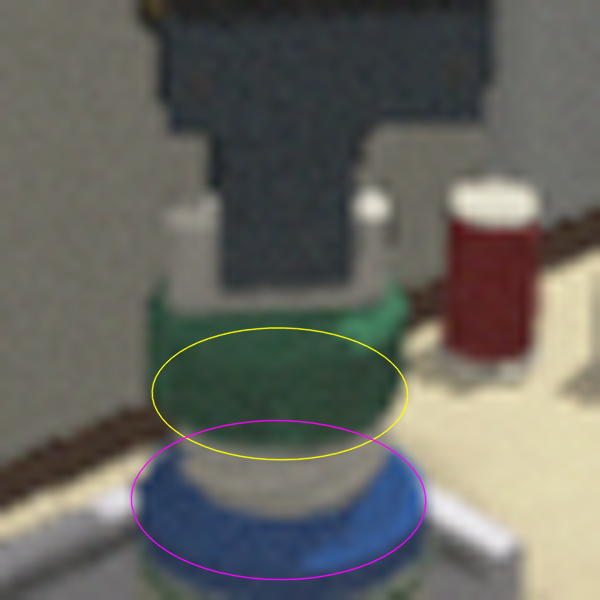

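```bash
python3 -m inch '-1 0.5 2 0 0 0 0.1;0 0 2 0 0 0 0.1;0 0 0 0 0 0 0.1' ;python3 d.py 593 -85.5 137 -34;python3 -m inch '0 0 2 0 0 0 0.1;0 0 0 0 0 0 0.1' ;python3 d.py 593 -85.5 135 -34;python3 -m inch '0 0 2 0 0 0 0.1;0 0 0 0 0 0 0.1' ;python3 d.py 593 -85.5 133 -34
```

```text
time_s: 23.62
position: [593.0, -85.7, 139.3]
eef_rot: [0.884, 0.468, -0.0, -0.0]
ft_force: [-0.2, 0.0, -1.8]
gripper_width: 0.176
pos [593.  -85.7 139.3] psi -34.1 q6 20.0 t 23.625 F [-0.2  0.  -1.8] w 0.176
shift [ 0.1 -0.1  2.3] turn [-0.01  0.   -0.14]
time_s: 23.88
position: [593.0, -85.8, 137.3]
eef_rot: [0.883, 0.468, -0.0, 0.0]
ft_force: [-0.3, -1.5, -1.2]
gripper_width: 0.177
pos [593.  -85.8 137.3] psi -34.1 q6 20.0 t 23.875 F [-0.3 -1.5 -1.2] w 0.177
shift [ 0.2 -0.2  2.3] turn [-0.    0.02 -0.13]
time_s: 24.12
position: [593.3, -85.9, 135.8]
eef_rot: [0.883, 0.468, 0.0, 0.0]
ft_force: [-1.9, -2.1, 6.7]
gripper_width: 0.178
pos [593.3 -85.9 135.8] psi -34.1 q6 20.0 t 24.125 F [-1.9 -2.1  6.7] w 0.178
shift [ 0.2 -0.4  2.8] turn [ 0.04  0.01 -0.13]
```

```bash
python3 -m inch '0 0 0 0 0 0 0.19;0 0 0 0 0 0 0.2;0 0 0 0 0 0 0.22;0 0 0 0 0 0 0.22' ;python3 d.py 593 -85.5 133 -34;python3 - <<'E'
from h import *
cv2.imwrite("pics/scene17.png",manip.grab_frame("scene"))
x,y=593-3,-85.5+4.5
P=[(circ(x,y,88+z-22.9,34),(0,255,255)) for z in(12.6,)]+[(circ(x,y,88+z+4,34),(0,255,255)) for z in(12.6,)]
a=cv2.imread("pics/scene17.png")
crop("scene",a,235,120,295,180,10,P,"pics/o8.png")
E
```

```text
time_s: 24.62
position: [593.1, -85.6, 135.3]
eef_rot: [0.883, 0.468, -0.0, -0.0]
ft_force: [0.2, 0.0, 0.9]
gripper_width: 0.221
pos [593.1 -85.6 135.3] psi -34.1 q6 20.0 t 24.625 F [0.2 0.  0.9] w 0.221
shift [ 0.  -0.1  2.3] turn [-0.01 -0.   -0.13]
```

View pics/o8.png

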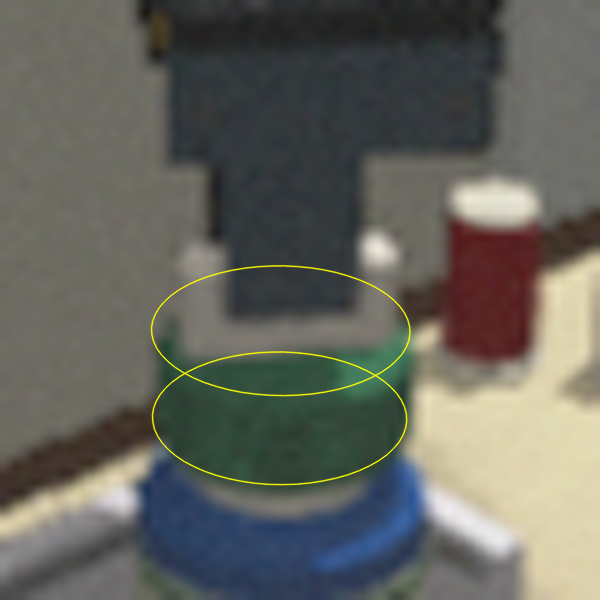

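```bash
cat > lh.py <<'E'
from h import *
import glob
def edge(im):
    g=cv2.GaussianBlur(im,(0,0),.6).astype(float);r=[]
    for c in range(258,269):
        k=g[150:176,c];d=(k[:,1]-k[:,2])/(k.sum(1)+1)  # green-red chroma
        i=np.argmax(d[:14]>0.02*0+0.05) ; m=np.argmin(np.diff(d[8:]))+8
        e=-np.diff(d);w=np.clip(e[m-1:m+2],0,None);r.append(150+.5+(w*np.arange(m-1,m+2)).sum()/w.sum())
    return np.median(r),np.std(r)
if __name__=="__main__":
    im=manip.grab_frame("scene");n=len(glob.glob("pics/t*.png"));cv2.imwrite(f"pics/t{n:02d}.png",im)
    e,s=edge(im);st=manip.sense();M=R.from_quat(st['eef_rot']).as_matrix()
    print("pic",n,"edge %.2f sd %.2f"%(e,s),"psi %.1f"%np.rad2deg(np.arctan2(M[1,1],M[0,1])),"pos",st['position'].round(1),"F",st['ft_force'].round(1),"T",st['torque'].round(2),"t",st['time_s'])
E
python3 - <<'E'
from lh import *
for k in(15,16,17):print(k,edge(cv2.imread(f"pics/scene{k}.png")))
for h in(0,4.6,6.5,10.5,12.6):print(h,proj("scene",circ(590,-81,88+h-22.9,34))[:,1].max())
E
python3 lh.py
python3 -m inch '0 0 0 0 0 -5 0.22;0 0 0 0 0 -5 0.22' >/dev/null;python3 lh.py;python3 -m inch '0 0 0 0 0 -5 0.22;0 0 0 0 0 -5 0.22'>/dev/null ;python3 lh.py
```

```text
pic 11 edge 168.28 sd 0.31 psi -34.1 pos [593.1 -85.6 135.4] F [ 0.3  0.6 -0.2] T [-0.09  0.14  0.02] t 24.725
pic 12 edge 168.25 sd 0.30 psi -23.7 pos [593.  -85.6 135.4] F [-0.1  1.3  0.4] T [0.04 0.18 0.01] t 25.025
pic 13 edge 167.90 sd 0.35 psi -13.8 pos [593.1 -85.5 135.6] F [-0.8  1.   3.1] T [ 0.07  0.33 -0.16] t 25.325Traceback (most recent call last):
  File "<stdin>", line 2, in <module>
  File "lh.py", line 8, in edge
    e=-np.diff(d);w=np.clip(e[m-1:m+2],0,None);r.append(150+.5+(w*np.arange(m-1,m+2)).sum()/w.sum())
                                                                ~^~~~~~~~~~~~~~~~~~~
ValueError: operands could not be broadcast together with shapes (2,) (3,)
```

```bash
python3 - <<'E'
from lh import *
print(edge(cv2.imread(f"pics/scene17.png")))
for h in(0,4.6,6.5,10.5,12.6):print(h,proj("scene",circ(590,-81,88+h-22.9,34))[:,1].max().round(2))
crop("scene",cv2.imread("pics/t13.png"),235,120,295,180,10,[],"pics/o9.png")
E
python3 -m inch '0 0 0 0 0 -5 0.22' >/dev/null;python3 lh.py;python3 -m inch '0 0 0 0 0 -5 0.22'>/dev/null ;python3 lh.py
```

```text
(np.float64(168.31567164450632), np.float64(0.36837630510125513))
0 172.03
4.6 170.56
6.5 169.94
10.5 168.65
12.6 167.97
pic 14 edge 168.23 sd 0.38 psi -8.9 pos [593.  -85.5 135.6] F [-1.   1.4  3.5] T [ 0.11  0.37 -0.24] t 25.5
pic 15 edge 167.89 sd 0.33 psi -3.9 pos [593.  -85.5 135.5] F [-2.7  1.5  4.6] T [ 0.13  0.48 -0.26] t 25.675
```

View pics/o9.png

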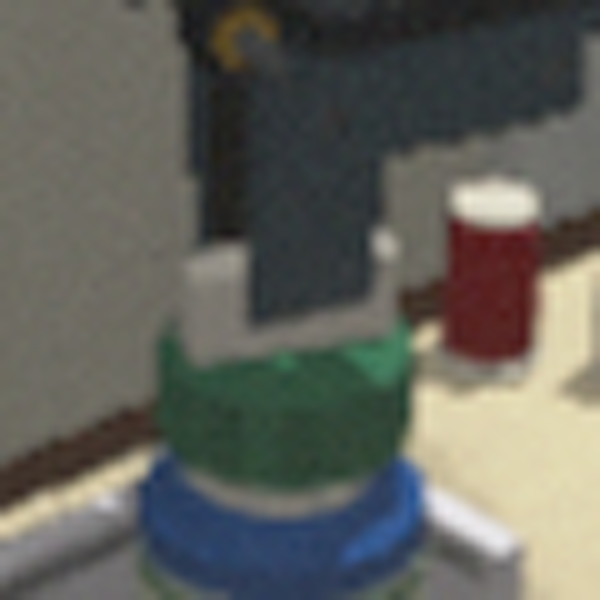

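```bash
for i in 1; do python3 -m inch '0 0 0 0 0 -5 0.22' >/dev/null;python3 lh.py;python3 -m inch '0 0 0 0 0 -5 0.22'>/dev/null ;python3 lh.py;python3 -m inch '0 0 0 0 0 -5 0.22' >/dev/null;python3 lh.py;python3 -m inch '0 0 0 0 0 -5 0.22' >/dev/null;python3 lh.py; done
```

```text
pic 16 edge 168.28 sd 0.32 psi 1.0 pos [592.8 -85.5 135.5] F [-2.5  1.6  6.1] T [ 0.11  0.71 -0.31] t 25.85
pic 17 edge 168.03 sd 0.38 psi 6.0 pos [592.7 -85.5 135.5] F [-4.2  1.   6.9] T [ 0.06  0.87 -0.42] t 26.025
pic 18 edge 168.29 sd 0.38 psi 11.0 pos [592.5 -85.5 135.5] F [-4.9  1.1  7.5] T [ 0.05  1.01 -0.51] t 26.2
pic 19 edge 168.27 sd 0.36 psi 16.0 pos [592.3 -85.5 135.6] F [-6.1  1.3  9.1] T [ 0.05  1.3  -0.7 ] t 26.375
```

```bash
python3 - <<'E'
from h import *
a=[]
for k in("11","19"):
  crop("scene",cv2.imread(f"pics/t{k}.png"),235,115,295,205,6.4,[],"pics/x.png");a.append(cv2.imread("pics/x.png"))
cv2.imwrite("pics/o10.png",np.hstack(a))
E
```

```text
(no output)
```

View pics/o10.png

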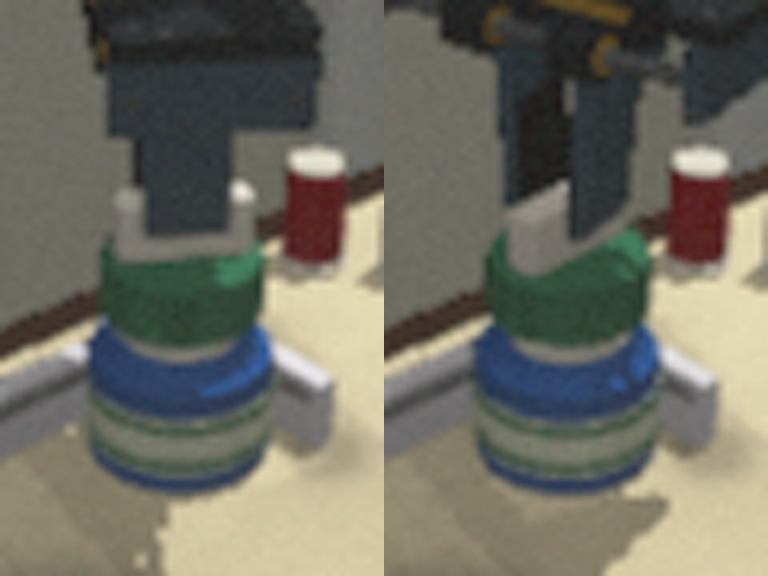

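```bash
python3 -m inch '0 0 -1.5 0 0 0 0.23;0 0 -1.5 0 0 0 0.23' |tail -1;python3 lh.py;python3 -m inch '0 0 0 0 0 4 0.23'|tail -1 ;python3 lh.py
```

```text
gripper_width: 0.228
pic 20 edge 167.57 sd 0.07 psi 15.8 pos [593.2 -85.6 138.5] F [-1.9  1.5 -1.6] T [ 0.12  0.32 -0.07] t 26.675
gripper_width: 0.225
pic 21 edge 167.59 sd 0.12 psi 11.5 pos [593.5 -85.8 138.5] F [-0.6 -0.1 -0.7] T [-0.16  0.1   0.02] t 26.85
```

```bash
for i in 1; do python3 -m inch '0 0 0 0 0 -5 0.23' >/dev/null;python3 lh.py;python3 -m inch '0 0 0 0 0 -5 0.23'>/dev/null ;python3 lh.py;python3 -m inch '0 0 0 0 0 -5 0.23' >/dev/null;python3 lh.py; done;python3 - <<'E'
from h import *
a=[]
for k in("20","24"):
  crop("scene",cv2.imread(f"pics/t{k}.png"),235,115,295,205,6.4,[],"pics/x.png");a.append(cv2.imread("pics/x.png"))
cv2.imwrite("pics/o11.png",np.hstack(a))
E
```

```text
pic 22 edge 167.58 sd 0.14 psi 17.3 pos [593.2 -85.7 138.5] F [-2.7  0.5  2.5] T [ 0.13  0.5  -0.18] t 27.025
pic 23 edge 167.58 sd 0.13 psi 22.2 pos [593.  -85.6 138.5] F [-3.8  0.6  3.3] T [ 0.19  0.58 -0.36] t 27.2
pic 24 edge 167.61 sd 0.09 psi 27.1 pos [592.8 -85.5 138.5] F [-3.8  1.4  4. ] T [ 0.23  0.85 -0.48] t 27.375
```

View pics/o11.png

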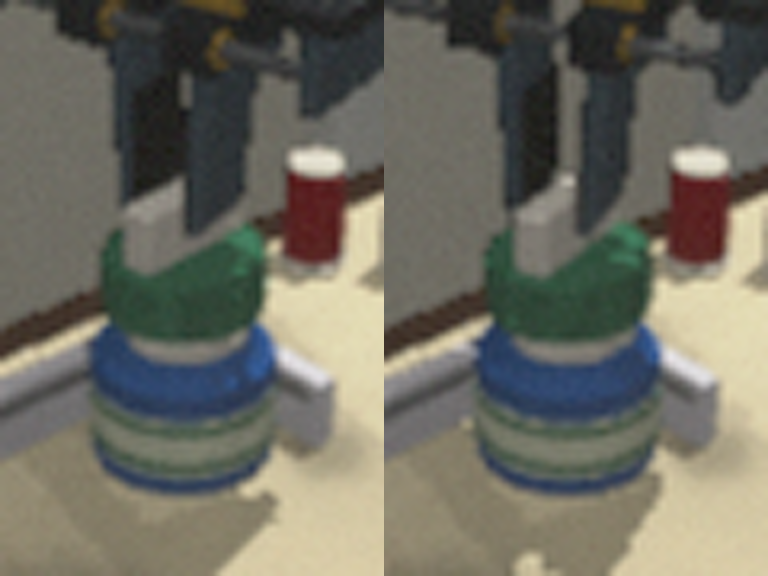

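```bash
python3 -m inch '0 -1 0 0 0 0 0.23' |tail -1;python3 lh.py;python3 -m inch '0 -1 0 0 0 0 0.23'|tail -1 ;python3 lh.py;python3 -m inch '0 -1 0 0 0 0 0.23'|tail -1 ;python3 lh.py
```

```text
gripper_width: 0.232
pic 25 edge 167.62 sd 0.09 psi 26.7 pos [592.3 -85.9 138.5] F [-2.2  3.6  3.4] T [ 0.71  0.41 -0.39] t 27.55
gripper_width: 0.233
pic 26 edge 167.65 sd 0.16 psi 26.8 pos [591.5 -86.5 138.5] F [-1.4  3.2  1.6] T [ 0.62  0.23 -0.16] t 27.725
gripper_width: 0.229
pic 27 edge 167.73 sd 0.15 psi 26.8 pos [590.6 -87.1 138.5] F [1.1 4.  1.1] T [ 0.66 -0.05 -0.11] t 27.9
```

```bash
python3 -m inch '-0.6 1 0 0 0 0 0.23;0 0 0 0 0 -3 0.23' |tail -1;python3 lh.py;python3 -m inch '0 0 0 0 0 -4 0.23'|tail -1 ;python3 lh.py;python3 -m inch '0 0 0 0 0 -4 0.23'|tail -1 ;python3 lh.py;python3 -m inch '0 0 0 0 0 -4 0.23'|tail -1 ;python3 lh.py
```

```text
gripper_width: 0.226
pic 28 edge 167.59 sd 0.26 psi 30.1 pos [591.5 -87.1 138.4] F [-2.9  2.3  4.6] T [ 0.47  0.55 -0.33] t 28.2
gripper_width: 0.233
pic 29 edge 167.61 sd 0.13 psi 34.1 pos [591.2 -87.1 138.4] F [-4.6  4.   4.9] T [ 0.49  0.81 -0.46] t 28.375
gripper_width: 0.227
pic 30 edge 167.60 sd 0.13 psi 38.1 pos [591.  -87.  138.4] F [-5.9  3.4  7.2] T [ 0.61  1.08 -0.63] t 28.55
gripper_width: 0.235
pic 31 edge 167.70 sd 0.34 psi 42.1 pos [590.8 -87.  138.5] F [-7.7  3.2  8.1] T [ 0.67  1.36 -0.8 ] t 28.725
```

```bash
python3 - <<'E'
from h import *
a=[]
for k in("27","31"):
  crop("scene",cv2.imread(f"pics/t{k}.png"),240,125,290,205,7.5,[],"pics/x.png");a.append(cv2.imread("pics/x.png"))
cv2.imwrite("pics/o12.png",np.hstack(a))
E
```

```text
(no output)
```

View pics/o12.png

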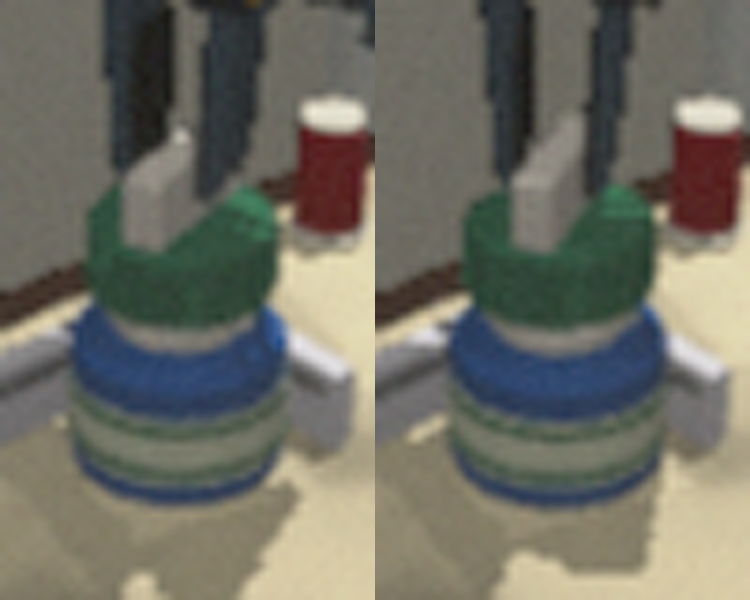

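```bash
python3 -m inch '0 0 0 0 0 0 0.3;0 0 0 0 0 0 0.32' |tail -1;python3 lh.py; python3 - <<'E'
from h import *
a=[]
for k in("31","32"):
  crop("scene",cv2.imread(f"pics/t{k}.png"),240,125,290,205,7.5,[],"pics/x.png");a.append(cv2.imread("pics/x.png"))
cv2.imwrite("pics/o13.png",np.hstack(a))
E
```

```text
gripper_width: 0.317
pic 32 edge 168.41 sd 0.30 psi 41.8 pos [591.8 -87.3 138.4] F [-0.2 -0.6 -0.3] T [-0.07  0.07 -0.03] t 29.025
```

View pics/o13.png

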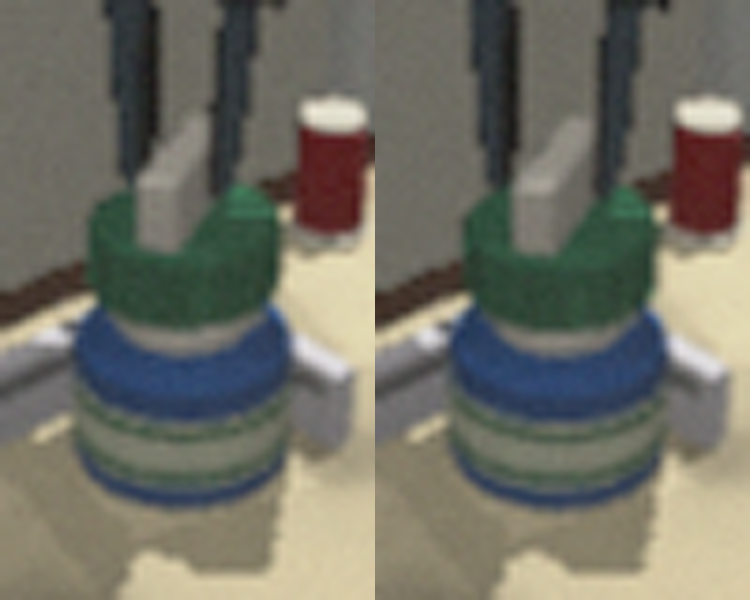

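```bash
cat > lh2.py <<'E'
from lh import *
def edge2(im):
    g=cv2.GaussianBlur(im,(0,0),.5).astype(float)[145:185,257:270].mean(1)
    d=(g[:,1]-g[:,2])/g.sum(1)   # green vs red
    # last row going down where d crosses half between lid level and neck level
    hi=np.percentile(d[8:22],75)
    i=[k for k in range(12,34) if d[k]>hi/2>=d[k+1]][0]
    return 145+i+(d[i]-hi/2)/(d[i]-d[i+1])
if __name__=="__main__":
    import sys
    if len(sys.argv)>1:
        for k in range(11,len(glob.glob("pics/t*.png"))+0):
            try:print(k,"%.2f"%edge2(cv2.imread(f"pics/t{k}.png")),end="; ")
            except Exception as e:pass
    else:
        im=manip.grab_frame("scene");n=max(int(f[6:-4]) for f in glob.glob("pics/t[0-9]*.png") if len(f)<13 )+1;cv2.imwrite(f"pics/t{n:02d}.png",im)
        st=manip.sense();M=R.from_quat(st['eef_rot']).as_matrix()
        print("pic",n,"edge %.2f"%edge2(im),"psi %.1f"%np.rad2deg(np.arctan2(M[1,1],M[0,1])),"pos",st['position'].round(1),"F",st['ft_force'].round(1),"Tz",st['torque'][2].round(2),"w",round(st['gripper_width'],3),"t",st['time_s'])
E
ls pics/t*; python3 - <<'E'
from lh2 import *
for f in sorted(glob.glob("pics/t[1-9]*.png")):
    print(f,"%.2f"%edge2(cv2.imread(f)))
E
```

```text
pics/t11.png
pics/t12.png
pics/t13.png
pics/t14.png
pics/t15.png
pics/t16.png
pics/t17.png
pics/t18.png
pics/t19.png
pics/t20.png
pics/t21.png
pics/t22.png
pics/t23.png
pics/t24.png
pics/t25.png
pics/t26.png
pics/t27.png
pics/t28.png
pics/t29.png
pics/t30.png
pics/t31.png
pics/t32.png
pics/top0.png
pics/top0c.png
pics/top1.png
pics/top11.png
pics/top12.png
pics/top13.png
pics/top14.png
pics/top4.png
pics/top6.png
pics/top7.png
pics/top9.png
pics/t11.png 168.07
pics/t12.png 167.92
pics/t13.png 167.71
pics/t14.png 167.62
pics/t15.png 167.75
pics/t16.png 167.86
pics/t17.png 167.83
pics/t18.png 167.83
pics/t19.png 167.91
pics/t20.png 167.46
pics/t21.png 167.52
pics/t22.png 167.47
pics/t23.png 167.45
pics/t24.png 167.52
pics/t25.png 167.56
pics/t26.png 167.59
pics/t27.png 167.64
pics/t28.png 167.46
pics/t29.png 167.50
pics/t30.png 167.51
pics/t31.png 167.57
pics/t32.png 168.07
```

```bash
python3 -m inch '0 0 0 0 0 7 0.3;0 0 0 0 0 0 0.23;0 0 0 0 0 0 0.23' 5 |tail -1;python3 lh2.py; python3 -m inch '0 1 0 0 0 0 0.23;0 0 0 0 0 0 0.23'|tail -1;python3 lh2.py; python3 -m inch '0 1 0 0 0 0 0.23;0 0 0 0 0 0 0.23'|tail -1;python3 lh2.py;python3 -m inch '0 1 0 0 0 0 0.23;0 0 0 0 0 0 0.23'|tail -1;python3 lh2.py
```

```text
gripper_width: 0.232
pic 33 edge 168.12 psi 35.0 pos [591.5 -87.3 138.5] F [-2.5 -2.8  3. ] Tz -0.06 w 0.23 t 29.45
gripper_width: 0.229
pic 34 edge 167.98 psi 34.9 pos [592.4 -86.6 138.5] F [-2.7 -3.5  4.2] Tz -0.06 w 0.227 t 29.75
gripper_width: 0.232
pic 35 edge 167.73 psi 34.9 pos [593.3 -85.9 138.5] F [-4.  -2.8  3.8] Tz -0.06 w 0.23 t 30.05
gripper_width: 0.231
pic 36 edge 167.61 psi 34.9 pos [594.1 -85.3 138.4] F [-3.7 -2.2  4.4] Tz -0.06 w 0.231 t 30.35
```

```bash
for i in 1; do python3 -m inch '0 -2 0 0 0 0 0.23;0 -2 0 0 0 0 0.23;0 0 0 0 0 0 0.23'|tail -1;python3 lh2.py; python3 -m inch '0 -1 0 0 0 0 0.23;0 0 0 0 0 0 0.23'|tail -1;python3 lh2.py;python3 -m inch '0 -1 0 0 0 0 0.23;0 0 0 0 0 0 0.23'|tail -1;python3 lh2.py;python3 -m inch '0 -1 0 0 0 0 0.23;0 0 0 0 0 0 0.23'|tail -1;python3 lh2.py;done
python3 - <<'E'
from h import *
a=[]
for k in("33","36","40"):
  crop("scene",cv2.imread(f"pics/t{k}.png"),242,130,288,205,5.5,[],"pics/x.png");a.append(cv2.imread("pics/x.png"))
cv2.imwrite("pics/o14.png",np.hstack(a))
E
```

```text
gripper_width: 0.229
pic 37 edge 168.15 psi 34.9 pos [590.8 -87.6 138.4] F [-0.4  0.3 -0.2] Tz -0.05 w 0.229 t 30.775
gripper_width: 0.229
pic 38 edge 168.21 psi 34.9 pos [590.1 -88.2 138.5] F [0.6 0.1 0.1] Tz 0.03 w 0.231 t 31.075
gripper_width: 0.23
pic 39 edge 168.20 psi 34.9 pos [589.2 -88.8 138.4] F [-0.2 -0.7 -0.1] Tz 0.05 w 0.232 t 31.375
gripper_width: 0.23
pic 40 edge 168.29 psi 34.9 pos [588.4 -89.4 138.5] F [ 0.8 -0.2 -0.6] Tz 0.0 w 0.235 t 31.675
```

View pics/o14.png

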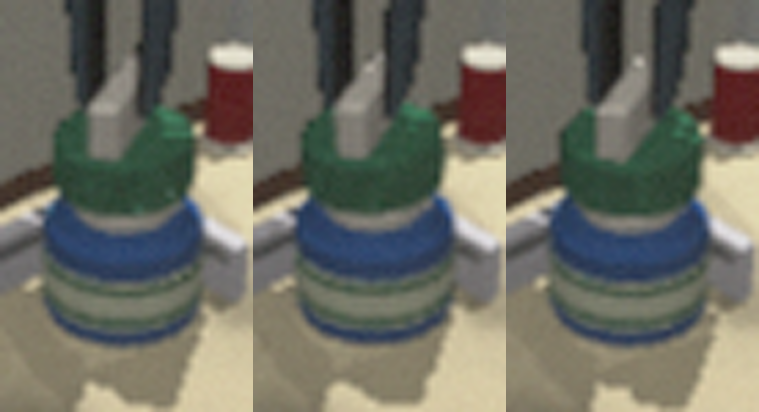

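```bash
python3 -m inch '0 1 0 0 0 -4 0.23;0 0 0 0 0 -4 0.23'|tail -1;python3 lh2.py; python3 -m inch '0 0 0 0 0 -4 0.23'|tail -1;python3 lh2.py;python3 -m inch '0 0 0 0 0 -4 0.23'|tail -1;python3 lh2.py;python3 -m inch '0 0 0 0 0 -4 0.23'|tail -1;python3 lh2.py
```

```text
gripper_width: 0.228
pic 41 edge 168.28 psi 43.2 pos [589.2 -88.7 138.5] F [0.2 0.4 2.1] Tz -0.2 w 0.229 t 31.975
gripper_width: 0.231
pic 42 edge 168.29 psi 47.1 pos [589.2 -88.7 138.5] F [-0.5  1.8  2.3] Tz -0.25 w 0.227 t 32.15
gripper_width: 0.232
pic 43 edge 168.31 psi 51.1 pos [589.1 -88.6 138.5] F [-0.8  1.9  2.6] Tz -0.27 w 0.23 t 32.325
gripper_width: 0.244
pic 44 edge 168.32 psi 55.0 pos [589.2 -88.7 138.5] F [0.1 1.4 2.2] Tz -0.23 w 0.246 t 32.5
```

```bash
python3 -m inch '0 0 0 0 0 4 0.28;0 0 2 0 0 4 0.28;0 0 2 0 0 0 0.23;0 0 0 0 0 0 0.2'|tail -1;python3 lh2.py;python3 -m inch '0 0 0 0 0 0 0.18;0 0 0 0 0 0 0.1;0 0 0 0 0 0 0.1' 12|tail -1;python3 lh2.py
```

```text
gripper_width: 0.199
pic 45 edge 168.37 psi 46.9 pos [589.  -88.8 134.3] F [-1.4  0.  -1.1] Tz -0.03 w 0.201 t 33.05
gripper_width: 0.186
pic 46 edge 168.21 psi 46.9 pos [589.3 -88.8 134.6] F [0.6 0.6 2.7] Tz -0.15 w 0.186 t 33.475
```

```bash
python3 -m inch '0 0 -2 0 0 0 0.1;0 0 -2 0 0 0 0.1;0 0 -2 0 0 0 0.1;0 0 -2 0 0 0 0.1;0 0 0 0 0 0 0.1' 12|tail -1;python3 lh2.py
python3 - <<'E'
from h import *
a=[]
for k in("46","47"):
  crop("scene",cv2.imread(f"pics/t{k}.png"),242,130,288,205,7.5,[],"pics/x.png");a.append(cv2.imread("pics/x.png"))
cv2.imwrite("pics/o15.png",np.hstack(a))
E
```

```text
gripper_width: 0.173
pic 47 edge 165.49 psi 46.9 pos [589.2 -88.8 142.5] F [-0.4 -0.6 -1.4] Tz 0.0 w 0.175 t 34.15
```

View pics/o15.png

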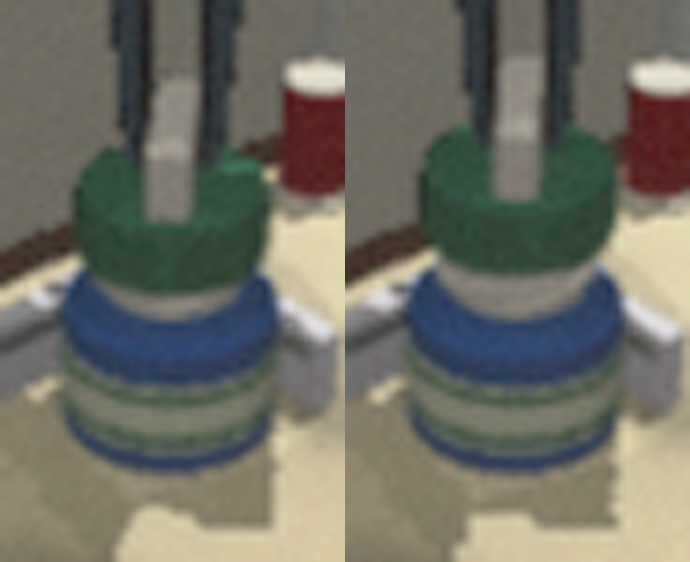

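```bash
python3 -m inch '0 0 0 0 0 -8 0.1;0 0 0 0 0 -8 0.1;0 0 0 0 0 -8 0.1;0 0 0 0 0 -6 0.1;0 0 2 0 0 0 0.1;0 0 1 0 0 0 0.1;0 0 0 0 0 0 0.1'|tail -1;python3 lh2.py;python3 -m inch '0 0 1 0 0 0 0.1;0 0 0 0 0 0 0.1'|tail -1;python3 lh2.py;python3 -m inch '0 0 1 0 0 0 0.1;0 0 0 0 0 0 0.1'|tail -1;python3 lh2.py
```

```text
gripper_width: 0.178
pic 48 edge 166.26 psi 76.8 pos [589.5 -88.6 139.5] F [3.8 3.6 0.9] Tz -0.1 w 0.175 t 35.075
gripper_width: 0.174
pic 49 edge 166.79 psi 76.9 pos [588.8 -88.5 138.2] F [ 2.   5.4 -0.2] Tz -0.04 w 0.179 t 35.375
gripper_width: 0.176
pic 50 edge 167.08 psi 76.9 pos [588.9 -88.6 137.3] F [1.1 5.7 1.1] Tz -0.04 w 0.177 t 35.675
```

```bash
python3 -m inch '0 1 0 0 0 0 0.1;0 0 0 0 0 0 0.1'|tail -1;python3 lh2.py;python3 -m inch '0 0.5 1 0 0 0 0.1;0 0 0 0 0 0 0.1'|tail -1;python3 lh2.py;python3 -m inch '0 0 1 0 0 0 0.1;0 0 0 0 0 0 0.1'|tail -1;python3 lh2.py
```

```text
gripper_width: 0.178
pic 51 edge 167.22 psi 76.9 pos [589.1 -87.9 137.3] F [-0.3  1.1  0.2] Tz 0.03 w 0.173 t 35.975
gripper_width: 0.172
pic 52 edge 167.51 psi 76.9 pos [589.4 -87.5 136.3] F [ 0.5 -0.2 -1.8] Tz 0.0 w 0.174 t 36.275
gripper_width: 0.176
pic 53 edge 167.79 psi 76.9 pos [589.6 -87.3 135.6] F [0.9 1.4 2.2] Tz -0.01 w 0.177 t 36.575
```

```bash
python3 - <<'E'
from lh2 import *
for k in(16,17):
    im=cv2.imread(f"pics/scene{k}.png")
    g=cv2.GaussianBlur(im,(0,0),.5).astype(float)[155:175,257:270].mean(1);d=(g[:,1]-g[:,2])/g.sum(1)
    print(k,d.round(3))
im=cv2.imread("pics/t53.png");g=cv2.GaussianBlur(im,(0,0),.5).astype(float)[155:175,257:270].mean(1);d=(g[:,1]-g[:,2])/g.sum(1);print(d.round(3))
E
```

```text
16 [ 0.153  0.146  0.132  0.132  0.129  0.127  0.126  0.124  0.111  0.047
  0.005 -0.009 -0.011 -0.011 -0.008  0.001  0.036  0.086  0.095  0.099]
17 [0.051 0.142 0.158 0.16  0.15  0.139 0.134 0.122 0.128 0.121 0.129 0.121
 0.114 0.072 0.017 0.004 0.037 0.085 0.092 0.093]
[ 0.062  0.074  0.085  0.111  0.145  0.147  0.133  0.124  0.126  0.126
  0.124  0.124  0.102  0.053  0.007 -0.005  0.005  0.035  0.085  0.097]
```

```bash
python3 -m inch '0 0 -2.5 0 0 0 0.1;0 0 -3 0 0 0 0.1;0 0 0 0 0 -9 0.1;0 0 0 0 0 -9 0.1;0 0 0 0 0 -8 0.1;0 0 0 0 0 -8 0.1;0 0 0 0 0 -8 0.1;0 0 0 0 0 0 0.1'|tail -1;python3 lh2.py
```

```text
gripper_width: 0.173
pic 54 edge 165.17 psi 118.7 pos [589.2 -87.3 141.2] F [-2.9  1.2  5.4] Tz 0.08 w 0.174 t 37.625
```

```bash
python3 -m inch '0.5 0.7 0 0 0 0 0.1;0 0 0 0 0 0 0.1'|tail -1;python3 lh2.py;python3 -m inch '0 0 1 0 0 0 0.1;0 0 0 0 0 0 0.1'|tail -1;python3 lh2.py
```

```text
gripper_width: 0.178
pic 55 edge 165.33 psi 118.8 pos [588.8 -87.  141.1] F [-0.1  0.9  4.3] Tz 0.03 w 0.174 t 37.925
gripper_width: 0.174
pic 56 edge 165.62 psi 118.8 pos [589.  -86.9 140.1] F [1.6 3.9 0. ] Tz 0.04 w 0.175 t 38.225
```

```bash
python3 -m inch '0 0.4 0.6 0 0 0 0.1;0 0 0 0 0 0 0.1'|tail -1;python3 lh2.py;python3 -m inch '0 0 0.6 0 0 0 0.1;0 0 0 0 0 0 0.1'|tail -1;python3 lh2.py;python3 -m inch '0 0 0.6 0 0 0 0.1;0 0 0 0 0 0 0.1'|tail -1;python3 lh2.py
```

```text
gripper_width: 0.174
pic 57 edge 166.08 psi 118.9 pos [588.8 -86.5 139.3] F [3.6 1.9 2.2] Tz -0.07 w 0.176 t 38.525
gripper_width: 0.179
pic 58 edge 166.17 psi 118.9 pos [588.6 -86.5 139. ] F [1.7 4.6 6.1] Tz -0.0 w 0.177 t 38.825
gripper_width: 0.177
pic 59 edge 166.18 psi 118.9 pos [588.8 -86.5 138.7] F [ 1.6  5.  10.8] Tz -0.08 w 0.177 t 39.125
```

```bash
python3 -m inch '0 0.5 -1 0 0 0 0.1;0 0 0 0 0 0 0.19;0 0 0 0 0 0 0.23;0 0 0 0 0 0 0.23'|tail -1;python3 lh2.py
python3 - <<'E'
from h import *
a=[]
for k in("59","60"):
  crop("scene",cv2.imread(f"pics/t{k}.png"),242,130,288,205,7.5,[],"pics/x.png");a.append(cv2.imread("pics/x.png"))
cv2.imwrite("pics/o16.png",np.hstack(a))
E
```

```text
gripper_width: 0.232
pic 60 edge 166.32 psi 118.9 pos [588.1 -86.2 138.9] F [-0.5 -0.7 -0.7] Tz -0.04 w 0.23 t 39.675
```

View pics/o16.png

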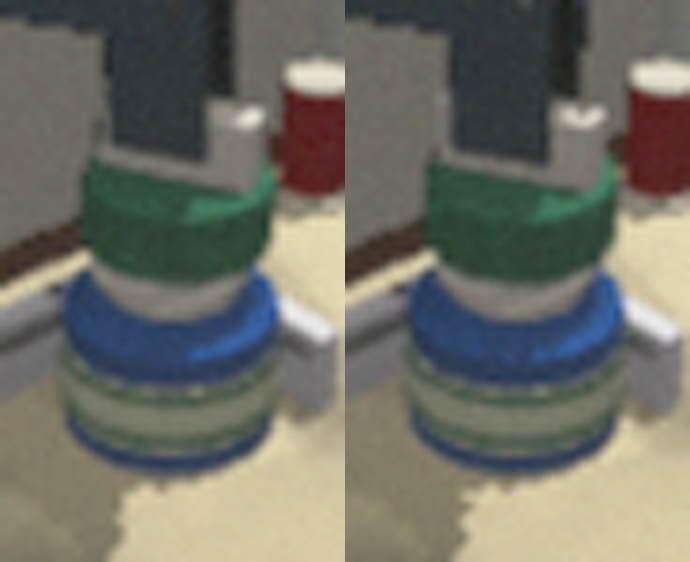

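```bash
python3 -m inch '0 0 0 0 0 -4 0.23;0 0 0 0 0 -3 0.23'|tail -1;python3 lh2.py;python3 -m inch '0 0 0 0 0 -3 0.23'|tail -1;python3 lh2.py;python3 -m inch '0 0 0 0 0 -3 0.23'|tail -1;python3 lh2.py
```

```text
gripper_width: 0.23
pic 61 edge 166.29 psi 126.1 pos [588.1 -86.1 139. ] F [-1.   0.  -0.2] Tz -0.02 w 0.232 t 39.975
gripper_width: 0.23
pic 62 edge 166.16 psi 129.1 pos [588.1 -86.1 139. ] F [-0.5  0.6  0.1] Tz -0.05 w 0.232 t 40.15
gripper_width: 0.23
pic 63 edge 168.52 psi 132.0 pos [588.2 -86.2 139. ] F [-0.1  0.2  0.7] Tz 0.02 w 0.228 t 40.325
```

It dropped (edge 166.2 → 168.5 px). I'll stop turning back and check that it has settled.

```bash
python3 -m inch '0 0 0 0 0 0 0.23;0 0 0 0 0 0 0.23'|tail -1;python3 lh2.py
python3 - <<'E'
from h import *
a=[]
for k in("62","64"):
  crop("scene",cv2.imread(f"pics/t{k}.png"),242,130,288,205,7.5,[],"pics/x.png");a.append(cv2.imread("pics/x.png"))
cv2.imwrite("pics/o17.png",np.hstack(a))
E
```

```text
gripper_width: 0.232
pic 64 edge 168.46 psi 131.8 pos [588.3 -86.2 139.1] F [-0.3  0.6  0.2] Tz 0.02 w 0.231 t 40.625
```

View pics/o17.png

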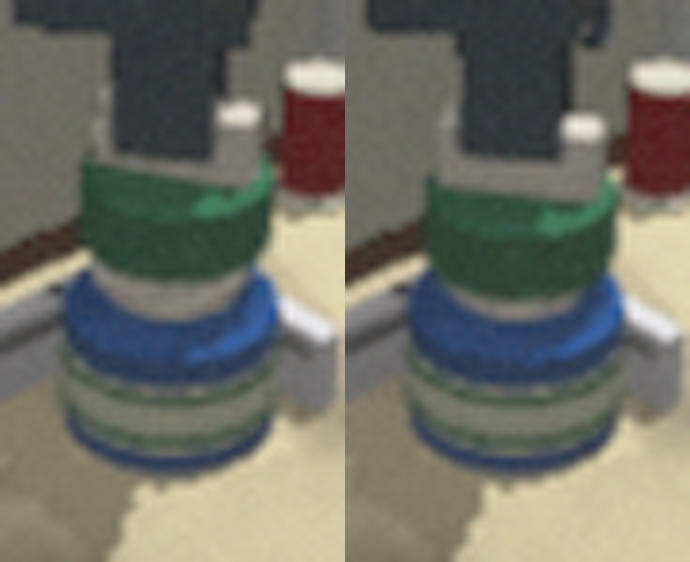

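```bash
python3 -m inch '0 0 3 0 0 0 0.23;0 0 3 0 0 0 0.23;0 0 2 0 0 0 0.23;0 0 0 0 0 6 0.23;0 0 0 0 0 6 0.23'|tail -1;python3 lh2.py;python3 -m inch '0 0 0.4 0 0 5 0.23;0 0 0.4 0 0 5 0.23'|tail -1;python3 lh2.py;python3 -m inch '0 0 0.4 0 0 5 0.23;0 0 0.4 0 0 5 0.23'|tail -1;python3 lh2.py
```

```text
gripper_width: 0.235
pic 65 edge 168.56 psi 119.3 pos [588.2 -86.1 130.9] F [ 0.5 -0.1  0.1] Tz 0.06 w 0.227 t 41.3
gripper_width: 0.229
pic 66 edge 168.71 psi 109.5 pos [588.1 -86.  130.1] F [ 0.   0.8 -0.1] Tz 0.01 w 0.229 t 41.6
gripper_width: 0.234
pic 67 edge 169.05 psi 99.6 pos [588.2 -86.2 129.3] F [ 0.   0.3 -0.2] Tz 0.05 w 0.229 t 41.9
```

```bash
python3 -m inch '0 0 0.4 0 0 5 0.23;0 0 0.4 0 0 5 0.23'|tail -1;python3 lh2.py;python3 -m inch '0 0 0.4 0 0 5 0.23;0 0 0.4 0 0 5 0.23'|tail -1;python3 lh2.py;python3 -m inch '0 0 0.4 0 0 5 0.23;0 0 0.4 0 0 5 0.23'|tail -1;python3 lh2.py
```

```text
gripper_width: 0.229
pic 68 edge 169.49 psi 89.6 pos [588.2 -86.2 128.6] F [0.1 0.6 0. ] Tz 0.04 w 0.231 t 42.2
gripper_width: 0.229
pic 69 edge 170.01 psi 79.7 pos [588.2 -86.2 127.8] F [-0.3  0.3 -1.1] Tz 0.03 w 0.234 t 42.5
gripper_width: 0.232
pic 70 edge 170.68 psi 69.7 pos [588.3 -86.2 127. ] F [ 0.2  0.8 -0.1] Tz 0.08 w 0.231 t 42.8
```

```bash
python3 -m inch '0 0 0.2 0 0 5 0.23'|tail -1;python3 lh2.py;python3 -m inch '0 0 0 0 0 4 0.23'|tail -1;python3 lh2.py;python3 -m inch '0 0 0 0 0 4 0.23'|tail -1;python3 lh2.py;python3 -m inch '0 0 0 0 0 4 0.23'|tail -1;python3 lh2.py
python3 - <<'E'
from h import *
a=[]
for k in("70","74"):
  crop("scene",cv2.imread(f"pics/t{k}.png"),242,130,288,205,7.5,[],"pics/x.png");a.append(cv2.imread("pics/x.png"))
cv2.imwrite("pics/o18.png",np.hstack(a))
E
```

```text
gripper_width: 0.228
pic 71 edge 171.47 psi 64.8 pos [588.3 -86.2 126.9] F [-0.3 -0.5 -0.5] Tz -0.03 w 0.229 t 42.975
gripper_width: 0.229
gripper_width: 0.229
gripper_width: 0.228Traceback (most recent call last):
  File "lh2.py", line 18, in <module>
    print("pic",n,"edge %.2f"%edge2(im),"psi %.1f"%np.rad2deg(np.arctan2(M[1,1],M[0,1])),"pos",st['position'].round(1),"F",st['ft_force'].round(1),"Tz",st['torque'][2].round(2),"w",round(st['gripper_width'],3),"t",st['time_s'])
                              ~~~~~^^^^
  File "lh2.py", line 7, in edge2
    i=[k for k in range(12,34) if d[k]>hi/2>=d[k+1]][0]
      ~~~~~~~~~~~~~~~~~~~~~~~~~~~~~~~~~~~~~~~~~~~~~~^^^
IndexError: list index out of range
Traceback (most recent call last):
  File "lh2.py", line 18, in <module>
    print("pic",n,"edge %.2f"%edge2(im),"psi %.1f"%np.rad2deg(np.arctan2(M[1,1],M[0,1])),"pos",st['position'].round(1),"F",st['ft_force'].round(1),"Tz",st['torque'][2].round(2),"w",round(st['gripper_width'],3),"t",st['time_s'])
                              ~~~~~^^^^
  File "lh2.py", line 7, in edge2
    i=[k for k in range(12,34) if d[k]>hi/2>=d[k+1]][0]
      ~~~~~~~~~~~~~~~~~~~~~~~~~~~~~~~~~~~~~~~~~~~~~~^^^
IndexError: list index out of range
Traceback (most recent call last):
  File "lh2.py", line 18, in <module>
    print("pic",n,"edge %.2f"%edge2(im),"psi %.1f"%np.rad2deg(np.arctan2(M[1,1],M[0,1])),"pos",st['position'].round(1),"F",st['ft_force'].round(1),"Tz",st['torque'][2].round(2),"w",round(st['gripper_width'],3),"t",st['time_s'])
                              ~~~~~^^^^
  File "lh2.py", line 7, in edge2
    i=[k for k in range(12,34) if d[k]>hi/2>=d[k+1]][0]
      ~~~~~~~~~~~~~~~~~~~~~~~~~~~~~~~~~~~~~~~~~~~~~~^^^
IndexError: list index out of range
```

View pics/o18.png

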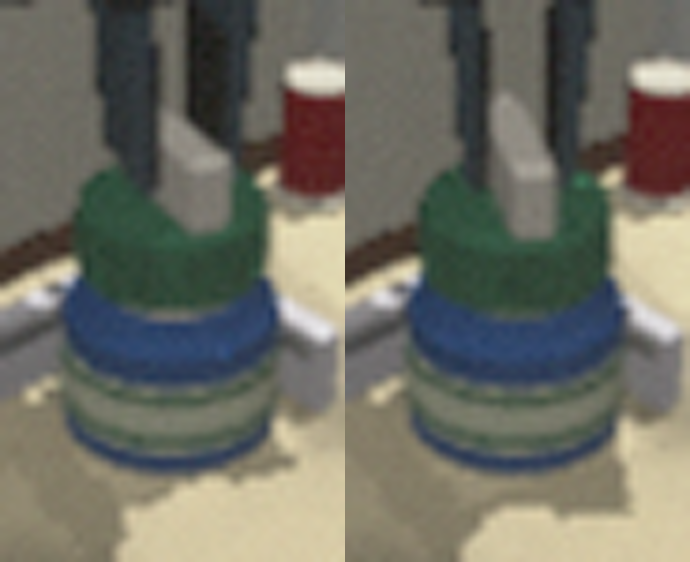

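```bash
python3 d.py 588 -86 127 50; python3 -m inch '0 0 0 0 0 4 0.23'|tail -1;python3 d.py 588 -86 127 50|head -1;python3 - <<'E'
from rig import manip;print(manip.sense()['torque'])
E
python3 -m inch '0 0 0 0 0 4 0.23'|tail -1;python3 d.py 588 -86 127 50|head -1;python3 - <<'E'
from h import *
print(manip.sense()['torque'])
im=manip.grab_frame("scene");cv2.imwrite("pics/t76.png",im)
a=[]
for k in("74","76"):
  crop("scene",cv2.imread(f"pics/t{k}.png"),242,130,288,205,7.5,[],"pics/x.png");a.append(cv2.imread("pics/x.png"))
cv2.imwrite("pics/o19.png",np.hstack(a))
E
```

```text
pos [588.2 -86.2 126.9] psi 52.9 q6 -67.0 t 43.5 F [ 0.6  0.1 -1. ] w 0.23
shift [ 0.3 -0.  -0.1] turn [-0.   -0.    2.86]
gripper_width: 0.236
pos [588.2 -86.2 126.9] psi 49.1 q6 -63.0 t 43.625 F [-0.4 -0.2  1. ] w 0.236
[-0.09106331  0.16780034  0.10013584]
gripper_width: 0.232
pos [588.2 -86.2 126.9] psi 45.1 q6 -59.0 t 43.75 F [-1.8  0.3  0.8] w 0.232
[-0.04211801  0.25233289  0.00577845]
```

View pics/o19.png

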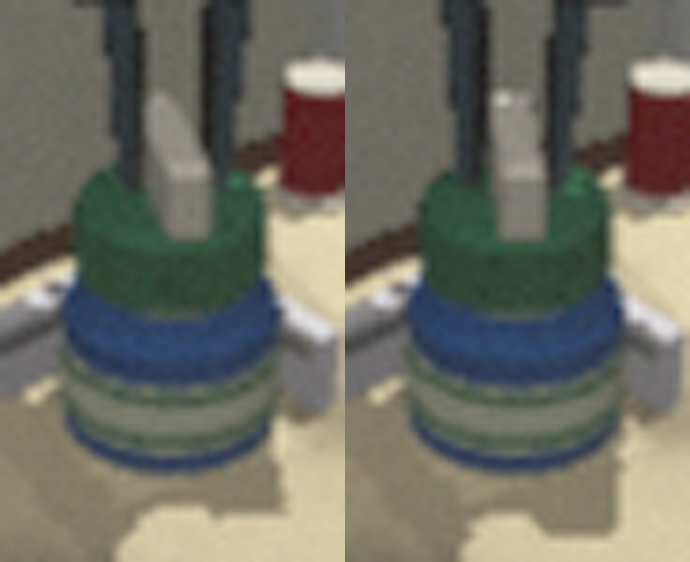

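```bash
cat > q.py <<'E'
from h import *
im=manip.grab_frame("scene");st=manip.sense();M=R.from_quat(st['eef_rot']).as_matrix()
n=int(st['time_s']*1000);cv2.imwrite(f"pics/z{n}.png",im)
print("pic z%d psi %.1f"%(n,np.rad2deg(np.arctan2(M[1,1],M[0,1]))),st['position'].round(1),st['ft_force'].round(1),"Tz",st['torque'][2].round(2),"w",round(st['gripper_width'],3))
E
for i in 1; do python3 -m inch '0 0 0 0 0 4 0.23'>/dev/null;python3 q.py;python3 -m inch '0 0 0 0 0 4 0.23'>/dev/null;python3 q.py;python3 -m inch '0 0 0 0 0 4 0.23'>/dev/null;python3 q.py;python3 -m inch '0 0 0 0 0 4 0.23'>/dev/null;python3 q.py;done
```

```text
pic z43975 psi 40.9 [588.  -86.2 126.9] [-2.1  0.3  0.6] Tz 0.13 w 0.23
pic z44150 psi 36.9 [588.2 -86.2 126.9] [-1.5  0.3 -0.2] Tz 0.1 w 0.228
pic z44325 psi 32.9 [588.3 -86.2 126.9] [-0.3 -0.3 -0.3] Tz 0.11 w 0.23
pic z44500 psi 28.9 [588.4 -86.2 126.9] [-0.9 -0.5 -0.7] Tz 0.14 w 0.229
```

```bash
python3 - <<'E'
from h import *
def e3(f):
    im=cv2.imread(f);g=cv2.GaussianBlur(im,(0,0),.5).astype(float)[160:180,257:270].mean(1);return np.round((g[:,1]-g[:,2])/g.sum(1),3),np.round((g[:,1]-g[:,0])/g.sum(1),3)
for f in("t64","t70","t71","t72","t74","t76","z43975","z44500"):
    a,b=e3(f"pics/{f}.png");print(f,b[4:17])
a=[]
for k in("t64","z44500"):
  crop("scene",cv2.imread(f"pics/{k}.png"),242,130,288,205,7.5,[],"pics/x.png");a.append(cv2.imread("pics/x.png"))
cv2.imwrite("pics/o20.png",np.hstack(a))
E
```

```text
t64 [ 0.089  0.085  0.09   0.091  0.08   0.051  0.022 -0.005 -0.062 -0.148
 -0.161 -0.164 -0.164]
t70 [ 0.088  0.089  0.086  0.086  0.091  0.086  0.059  0.    -0.064 -0.147
 -0.165 -0.166 -0.167]
t71 [ 0.092  0.092  0.089  0.092  0.086  0.086  0.063  0.003 -0.067 -0.152
 -0.165 -0.17  -0.169]
t72 [ 0.09   0.086  0.087  0.089  0.089  0.083  0.067  0.005 -0.071 -0.151
 -0.161 -0.167 -0.17 ]
t74 [ 0.091  0.09   0.091  0.089  0.091  0.086  0.065  0.008 -0.071 -0.147
 -0.162 -0.165 -0.17 ]
t76 [ 0.089  0.086  0.086  0.088  0.091  0.088  0.067  0.007 -0.072 -0.152
 -0.159 -0.163 -0.167]
z43975 [ 0.091  0.088  0.088  0.088  0.09   0.086  0.071  0.01  -0.071 -0.147
 -0.162 -0.167 -0.169]
z44500 [ 0.092  0.09   0.091  0.095  0.091  0.089  0.071  0.013 -0.077 -0.153
 -0.162 -0.166 -0.171]
```

View pics/o20.png

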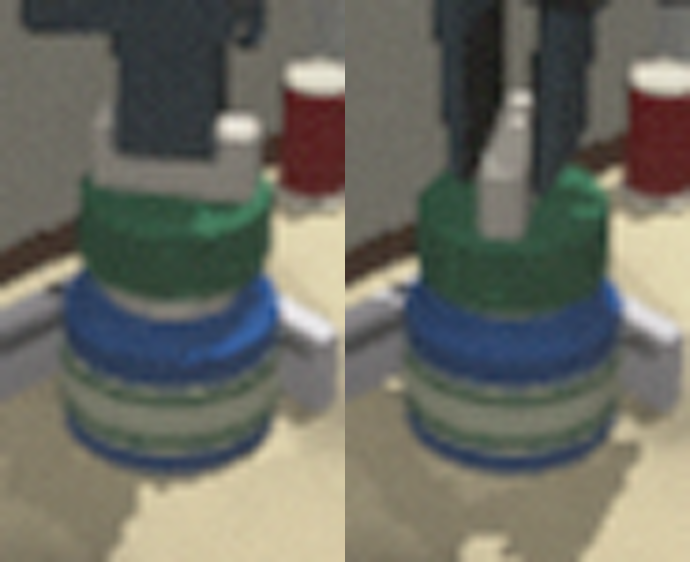

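```bash
python3 -m inch '0 0 0 0 0 -4 0.28;0 0 4 0 0 -4 0.38;0 0 4 0 0 0 0.38;0 0 1.5 0 0 0 0.38;0 0 0 0 0 0 0.38'>/dev/null;python3 q.py;python3 -m inch '0 0 1 0 0 0 0.38;0 0 0 0 0 0 0.38'>/dev/null;python3 q.py;python3 -m inch '0 0 1 0 0 0 0.38;0 0 0 0 0 0 0.38'>/dev/null;python3 q.py;python3 -m inch '0 0 1 0 0 0 0.38;0 0 0 0 0 0 0.38'>/dev/null;python3 q.py
```

```text
pic z45175 psi 36.9 [588.3 -86.2 117.4] [-1.1 -0.   0.9] Tz 0.02 w 0.382
pic z45475 psi 36.9 [588.3 -86.1 116.5] [-0.6 -0.8 -0.5] Tz 0.04 w 0.378
pic z45775 psi 36.9 [588.2 -86.1 115.4] [-0.9 -0.9  0.1] Tz 0.04 w 0.381
pic z46075 psi 36.9 [588.2 -86.1 114.4] [-0.6 -0.4 -0.3] Tz 0.06 w 0.383
```

```bash
python3 -m inch '0 0 0.5 0 0 0 0.38;0 0 0 0 0 0 0.38'>/dev/null;python3 q.py;python3 -m inch '0 0 0.5 0 0 0 0.38;0 0 0 0 0 0 0.38'>/dev/null;python3 q.py;python3 -m inch '0 0 0.5 0 0 0 0.38;0 0 0 0 0 0 0.38'>/dev/null;python3 q.py
```

```text
pic z46375 psi 36.9 [588.3 -86.2 114.3] [-2.4  0.6  7.3] Tz -0.02 w 0.382
pic z46675 psi 36.9 [588.3 -86.2 114.3] [-5.5  1.2 14.8] Tz -0.01 w 0.376
pic z46975 psi 36.9 [588.3 -86.2 114.2] [-7.1  0.6 23.8] Tz -0.0 w 0.381
```

The touch test put the lid top at 92.3 mm, so the roof is about 0.3 mm above the rim and the lid is home. Retreating.

```bash
python3 -m inch '0 0 -2 0 0 0 0.4;0 0 0 0 0 0 0.5;0 0 -20 0 0 0 0.5;0 0 -40 0 0 0 0.5;0 0 -40 0 0 0 0.5;0 0 0 0 0 0 0.5' >/dev/null;python3 d.py 463 160 200 -34
```

```text
pos [589.7 -86.5 217.7] psi 36.9 q6 -51.0 t 47.725 F [ 1.  -1.  -0.1] w 0.499
shift [273.3  46.4  16.7] turn [ 0.3   0.08 70.87]
```

```bash
python3 -m inch '30 5 0 0 0 0 0.5;45 8 0 0 0 0 0.5;45 8 0 0 0 0 0.5;45 8 0 0 0 0 0.5;45 8 0 0 0 0 0.5;45 8 0 0 0 0 0.5;0 0 0 0 0 0 0.5' >/dev/null; python3 - <<'E'
from h import *
for n in("scene","top"):cv2.imwrite(f"pics/{n}20.png",manip.grab_frame(n))
print(manip.sense()['position'],manip.sense()['time_s'])
E
python3 ov.py top pics/top20.png 270 130 334 182 12 634 -125.3 1.2 590 -86 pics/o21.png
python3 ov.py scene pics/scene20.png 225 115 325 205 7 630.5 -121 1.2 590 -81 pics/o22.png
```

```text
[471.01140968 144.93826943 214.27338453] 48.7
rail coords -43.16731297147727 40.21284733542913
rail coords -39.65342088539696 40.839395344269775
```

View pics/o21.png

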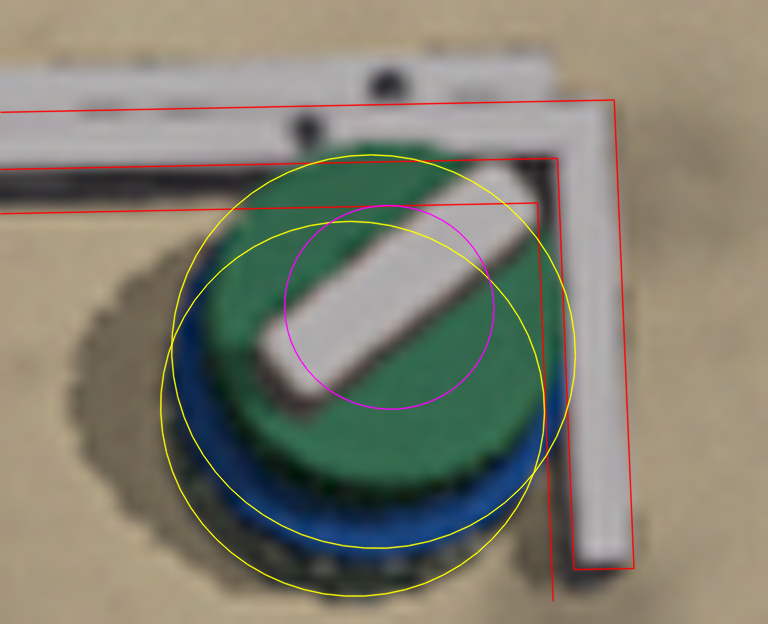

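View pics/o22.png

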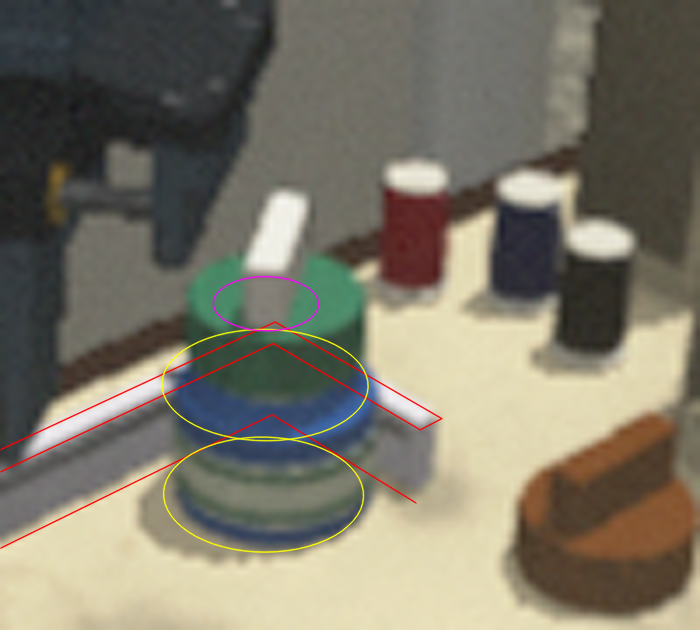

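```bash
python3 - <<'E'
from rig import manip
s=manip.sense();print(s['time_s'],s['dq'].round(4),manip.sign_off())
E
```

```text
the job is handed in; nothing more can be done
48.7 [-0.0265  0.0017 -0.0121 -0.0022  0.0039 -0.0023] None
```

I handed the job in at 48.7 s with the green lid screwed home on the jar, the jar standing in the corner, and the gripper well clear. No verdict was reported.

**What I did**
- **Jar:** I gripped it by the neck and slid it along the rail. It stuck about 5–7 mm short, so I set the lid down, pushed the jar's body into the corner with closed fingers, and picked the lid up again.
- **Lid, first try:** It landed on the ramp past the step. Turning it backward jammed it in the pads and the jar seemed to turn with it, so I stopped.
- **Lid, second try:** I lifted the lid clear and set it down again near the thread starts, about 12 mm above the rim. Turning backward about 13° more made it drop.
- **Screwing home:** I turned it forward until the torque stayed level at about 0.12 N·m. By then the gripper had passed the roughly 70° at which the lid wedges, so the jar was probably turning with it.

**Last checks**
- **Lid height:** Fingertips pressed on the lid top touched at 92.3 mm, so the roof is about 0.3 mm above the rim. The press reached about 24 N and the lid did not yield.
- **Jar position:** The last top picture shows it against the end stop but about 5 mm off the fence. It crept back while I turned the lid; the limit is 12 mm. I did not push it again.
- **Other things:** I did not touch any of the other objects. I compared the spools by eye in the last picture, but did not measure the mug or the tape roll.

**Checks that disagreed**
- **Drop height:** The camera put the lid about 6 mm above the rim after the drop, where 4.6 mm was expected and the limit is 5.5 mm. I put this down to a poor edge reading, and the lid passed through the 2–5.5 mm range on its way down.
- **Cameras:** The two cameras differed by up to about 4 mm on the corner's position.

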